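Read the stock label with the hand scanner

TASK

Take the yellow hand scanner out of its charging cradle, lay it flat on the rubber mat and let go of it, so that you can take it again another way. Then read the green-framed label on the punnet lid: hold the scanner still for a good second and a half with its red window about 7 cm above the middle of the label, pointing straight down at it. Finally lay the scanner flat on the mat again and let go, without pushing the punnets or the things beside them about.

Things in the scene. Friction and masses are not known exactly. Their poses are not given: they have to be found in the camera images.
- scanner: straight hand scanner, a bar 150 mm long (x), 36 mm wide (y), 40 mm high (z), about 0.2 kg, yellow with a black nose 30 mm long and rubber grip strips on its two y sides; origin at the middle of the bar, +x runs along the beam towards the nose, the blue trigger is on +z. At the start it leans in the cradle, nose up at 45 degrees
- window (a point): middle of the scanner's red window, on the nose's end face, 75 mm from the scanner's origin along its +x
- cradle: black and grey charging cradle, fixed, base 125 x 85 mm; origin under the middle of its base, z up. The scanner lies on a 22 mm wide back plate that rises at 45 degrees towards the cradle's +x, its tail against a lip, 8 mm thick cheeks beside the lowest 30 mm of it; draw it out along its own length or square off the slope. The upper 115 mm of the scanner is free on both y sides
- mat: black rubber mat with two blue lines, fixed, 130 mm (x) x 200 mm (y), 3 mm thick; origin under its middle, z up
- punnet_green: clear plastic clamshell punnet of mosaic stones, 122 x 133 x 59 mm high, loose, standing flat with its lid shut; origin under its middle, z up. A flat label 62 x 74 mm with a green frame and black bars lies face up on the lid, its middle 61 mm straight above the origin (the label to be read)
- label_green_mid (a point): middle of the green-framed label's upper face; the label is level
- punnet_red: clear plastic clamshell punnet of mosaic stones, 122 x 133 x 59 mm high, loose, standing flat with its lid shut; origin under its middle, z up. A flat label 62 x 74 mm with a red frame and black bars lies face up on the lid, its middle 61 mm straight above the origin
- punnet_yellow: clear plastic clamshell punnet of mosaic stones, 122 x 133 x 59 mm high, loose, standing flat with its lid shut; origin under its middle, z up. A flat label 62 x 74 mm with a yellow frame and black bars lies face up on the lid, its middle 61 mm straight above the origin
- glue: white glue bottle with red nozzle, 53 mm across, 153 mm high, origin under its middle
- cup: white cup, 76 mm across, 93 mm high, origin under its middle
- whetstone: dark grey stone block 50 x 88 x 21 mm, origin under its middle

How it is judged (in metres and radians):
On the way, in this order (a step that is already met when the one before it is completed fails the run):
1. the scanner lies flat on the mat, let go (x of scanner in the frame of mat between -0.055 and 0.055 m and y of scanner in the frame of mat between -0.09 and 0.09 m and z of scanner in the frame of mat below 0.032 m and angle between scanner's own x axis and vertical between 1.47 and 1.67 rad and contact force between the fingers and scanner below 0.1 N and linear speed of scanner below 0.02 m/s), for 0.2 s.
2. the scanner is held still over the green-framed label, pointing straight down at its middle (x of label_green_mid in the frame of scanner between 0.115 and 0.175 m and y of label_green_mid in the frame of scanner between -0.015 and 0.015 m and z of label_green_mid in the frame of scanner between -0.015 and 0.015 m and angle between the x axis of scanner and the z axis of punnet_green, either way round below 0.35 rad and linear speed of scanner below 0.02 m/s and angular speed of scanner below 0.15 rad/s), for 1.2 s.
At the end, for the whole second after the job is handed in: The scanner lies level (5 deg) on the mat, at rest and let go, its middle within 55 x 90 mm of the mat's middle; before that it was laid there once, then held still 1.2 s, window 40 to 100 mm from the green-framed label, within 20 deg of square, beam within 15 mm of its middle (all of step 1); the robot touches nothing.
It fails at once if one of the punnets is pushed more than 25 mm (distance of any of punnet_green, punnet_red, punnet_yellow from where it was at the start of the episode above 0.025 m).
It fails at once if the glue bottle, the cup or the whetstone is pushed more than 25 mm (distance of any of glue, cup, whetstone from where it was at the start of the episode above 0.025 m).
It also fails if it takes over 64 s, if anything falls off the work surface, if the arm or the gripper's body presses on something with over 40 N, if the wrist force passes 120 N, or if a joint passes its speed limit or range.

ROBOT

A 7-joint arm with a two-finger parallel gripper is mounted at the origin on the work surface; the furniture and walls round the work are solid. World frame = base frame: x ahead of the robot, y to its left, z up, the work surface at z = 0. Lengths are in mm, angles in rad, forces in N, time in s.
With the tool pointing down it reaches from about 425 to 950 mm from the base axis. Payload 4.7 kg.
Tool frame: the origin (TCP) lies midway between the tips of the shut fingers; the grasp point (between the pads) lies 19 mm behind it; z points along the fingers, y is the direction in which the jaws open and shut (so a half turn about z gives the same grasp; the last joint's range is limited). The gripper opens to 85 mm and grips with 20 to 120 N. Pads are 22 mm wide; open, the fingers measure 114 mm over their backs; the gripper's body (76 mm by 85 mm) begins 54 mm behind the grasp point. The pads swing forward as they close: fully open they stand 13 mm farther back than shut.
Start: joints at [-1.131, 0.469, -0.049, 1.532, 0.024, 1.141, -0.082], TCP at [304.941, 602.214, 209.135] pointing down, gripper open.
Joint ranges: [-2.59, 2.59], [-0.33, 1.99], [-1.39, 1.29], [0.1, 2.45], [-1.04, 4.18], [0.21, 1.99], [-2.66, 2.66]. Speed limits (rad/s): [2.57, 2.57, 3.14, 3.14, 3.14, 3.14, 3.14].

INTERFACE

Orientations are given as a 3x3 rotation matrix whose columns are the frame's x, y, z axes.
In Python, from plant import get_state, imaging, r gives the robot as it stands.
- The arm moves only by the tool carry_out, never from a script. Its argument "deltas" is a list of rows, each a list of 2 entries, a list of its own where there are three numbers: the shift along the tool's x, y, z in m, then the turn about the tool's z in degrees. In form: [[[dx, dy, dz], twist], ...]. A call has exactly 10 rows; each row shifts and turns the commanded pose from where the row before left it, along the tool's axes as they then stand; what a row does not reach is not made up. A row lasts 1/10 s, in which the tool goes at most 50 mm and 8.59 degrees, less where a joint would pass 70% of its speed; a pose out of reach is approached as far as the arm can. A call with a gripper value outside its range is refused whole. "fingers" is the opening, from -1 (shut) to 1 (fully open), set as the call begins (left out, the last holds). The fingers move at their own pace and stop on an object; the grip force is fixed at half the most. Time passes only in rows, so rows that do not move let the fingers close, or fill a call up. It gives the time, the measured TCP pose, the force and the opening at its end, in the units of the state.
- get_state(): the state, without advancing time (a new reading comes with each control period).
- imaging.get_image(name): name is "scene" or "top" or "wrist"; returns the picture (420x560x3 uint8, red, green, blue); there is no depth.
- imaging.camera_model(name): a dict with "intrinsics" (3x3 intrinsics, pixels), "pose" (4x4, takes a point from camera to world coordinates); the wrist camera has in their place "hand_eye" (4x4, takes a point from camera to tool coordinates, whose origin is the TCP and whose axes are the flange's). Camera axes: x right, y up, looking along -z (the intrinsics and any distortion apply to the point x, -y, -z); pixel columns grow to the right and rows downward; lengths in mm; the calibration is good to about 2 mm. A picture is of the moment at which its call begins: read the wrist's pose just before it. camera_model takes no time and is no camera call.
- r.finish_job(): hands the job in, once; it reports no verdict.
The state is a dict: "t": time; "q": joint angles; "joint_vel": joint speeds; "joint_torque": joint torques, N m; "tcp_pos": TCP position; "eef_rot": TCP orientation; "force": force on the tool from outside, world axes, zero at the start; "ft_torque": the same for the moment, N m; "grip_width": opening from 0.0 (shut) to 1.0 (fully open).
Only numpy, scipy, OpenCV 4.12 (cv2) and the standard library are available. Lean on these libraries where they do the work, as an engineer would, in place of code of your own. Each camera call takes 0.05 s, during which the arm holds its last target.

## Working session

There is one attempt and no reset: what is moved stays moved. The work goes in short steps, Python scripts to look and compute and a tool call to move; the robot and the scene stay as the last step left them, time stands still between calls to the robot, and variables do not carry over. Pictures are saved under pics/ and viewed, and the job is handed in when it is done.

Besides the shell and the picture viewer there is one more tool, called after ">>>" by a JSON object that holds its "op" and its "data", one argument or row to a line. carry_out: Moves the arm, as the interface text tells. Its arguments: {"type":"object","properties":{"deltas":{"type":"array"},"fingers":{"type":"number"}},"required":["deltas"]}

```bash
ls; mkdir -p pics; python3 - <<'E'
from plant import get_state, imaging, r
import cv2
s=get_state()
for k,v in s.items(): print(k,v)
for n in ["scene","top","wrist"]:
    im=imaging.get_image(n); cv2.imwrite(f"pics/{n}0.png",cv2.cvtColor(im,cv2.COLOR_RGB2BGR))
    print(n,imaging.camera_model(n))
E
```

```text
pics
t 0.0
q [-1.13088877  0.46945886 -0.0485848   1.533678    0.02408148  1.14099377
 -0.08230662]
joint_vel [-0.00134616  0.00025806 -0.00054182 -0.00040563 -0.00026334 -0.00046848
  0.00041067]
joint_torque [-5.77222600e-04 -5.10278141e+01 -4.68477909e-02 -2.37705839e+01
  1.07092172e-02  7.37801398e-03  1.79328099e-07]
tcp_pos [304.69266712 601.62413761 208.05641762]
eef_rot [[-8.92111279e-01  4.51814982e-01 -8.29558686e-04]
 [ 4.51815740e-01  8.92109528e-01 -1.76826371e-03]
 [-5.88708294e-05 -1.95229567e-03 -9.99998093e-01]]
force [-0.65983203 -0.75416544 -0.60735049]
ft_torque [ 0.04230428 -0.03260916 -0.01430393]
grip_width 1.0036849498687064
scene {'intrinsics': array([[380.05884796,   0.        , 275.0455259 ],
       [  0.        , 380.05884796, 209.41763427],
       [  0.        ,   0.        ,   1.        ]]), 'pose': array([[ 7.49154346e-01,  4.92217347e-01, -4.43271756e-01,
        -1.40308358e+00],
       [-6.62298554e-01,  5.45157949e-01, -5.13968322e-01,
        -6.52065435e+02],
       [-1.13310027e-02,  6.78619844e-01,  7.34402284e-01,
         8.60786125e+02],
   
[... 437 characters left out ...]
      [-4.86157429e-03,  2.20870366e-01,  9.75291057e-01,
         1.10721716e+03],
       [ 0.00000000e+00,  0.00000000e+00,  0.00000000e+00,
         1.00000000e+00]])}
wrist {'intrinsics': array([[335.09710408,   0.        , 275.9961266 ],
       [  0.        , 335.09710408, 206.43453975],
       [  0.        ,   0.        ,   1.        ]]), 'hand_eye': array([[-2.05603591e-04,  9.59958446e-01,  2.80142355e-01,
         7.21312864e+01],
       [ 9.99999835e-01,  4.72876965e-05,  5.71885439e-04,
        -1.89815805e-01],
       [ 5.35738971e-04,  2.80142426e-01, -9.59958298e-01,
        -1.65181769e+02],
       [ 0.00000000e+00,  0.00000000e+00,  0.00000000e+00,
         1.00000000e+00]])}
```

View pics/scene0.png

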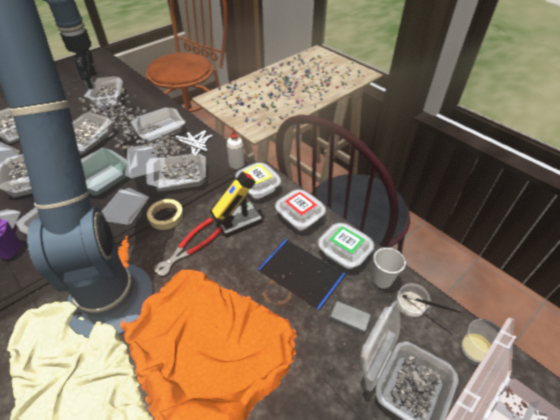

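View pics/top0.png

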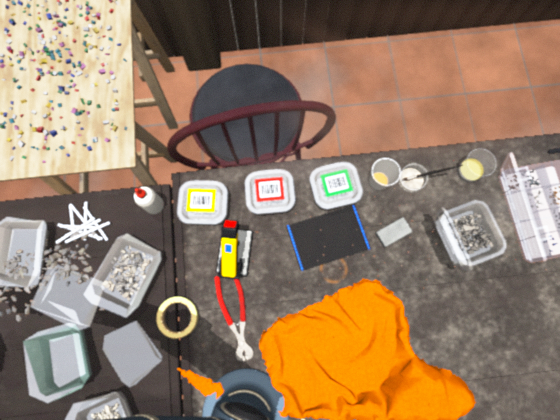

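View pics/wrist0.png

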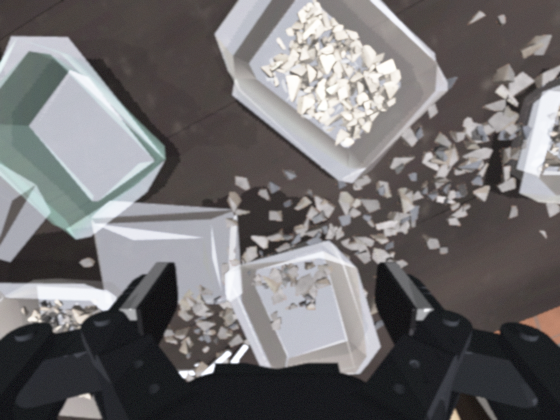

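```bash
python3 - <<'E'
import cv2
a=cv2.imread("pics/top0.png"); b=cv2.imread("pics/scene0.png")
cv2.imwrite("pics/topA.png",cv2.resize(a[155:285,170:300],(780,600*1)[:1]+(780,),interpolation=cv2.INTER_CUBIC)[:600])
cv2.imwrite("pics/topB.png",cv2.resize(a[155:275,280:420],(700,600),interpolation=cv2.INTER_CUBIC))
cv2.imwrite("pics/sceneA.png",cv2.resize(b[150:250,190:310],(720,600),interpolation=cv2.INTER_CUBIC))
cv2.imwrite("pics/sceneB.png",cv2.resize(b[210:330,250:410],(800,600),interpolation=cv2.INTER_CUBIC))
E
```

```text
(no output)
```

View pics/topA.png

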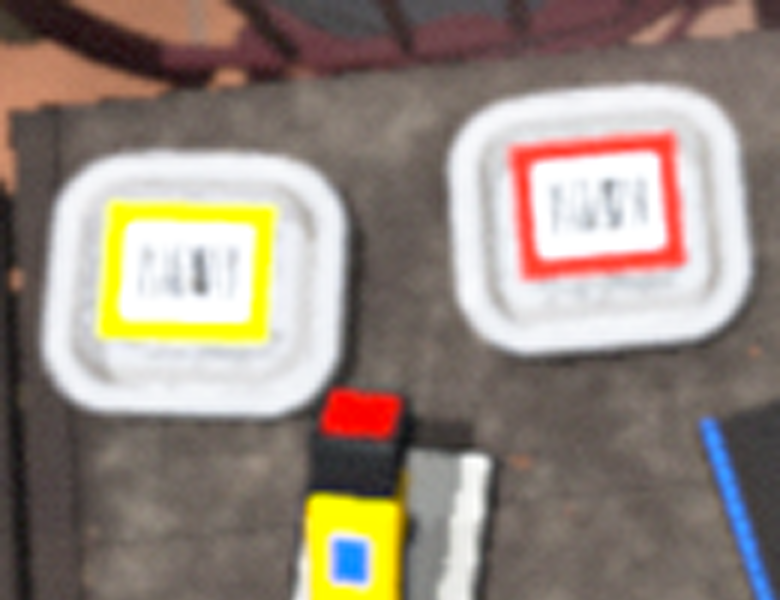

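View pics/topB.png

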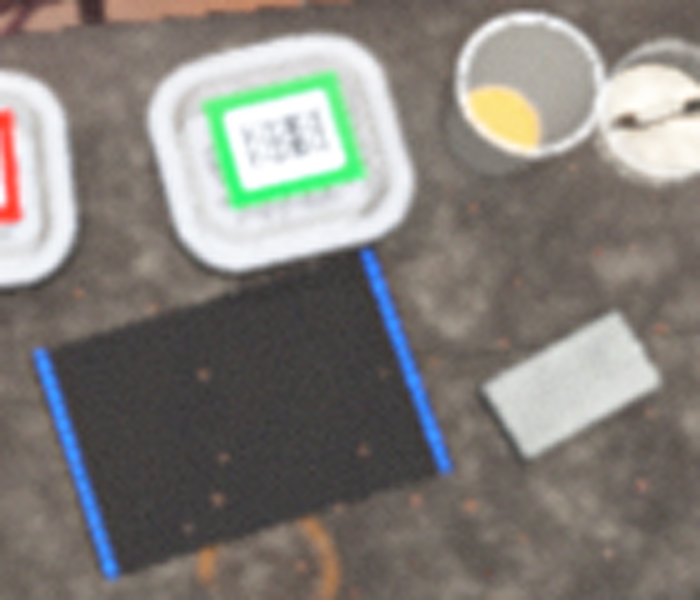

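View pics/sceneA.png

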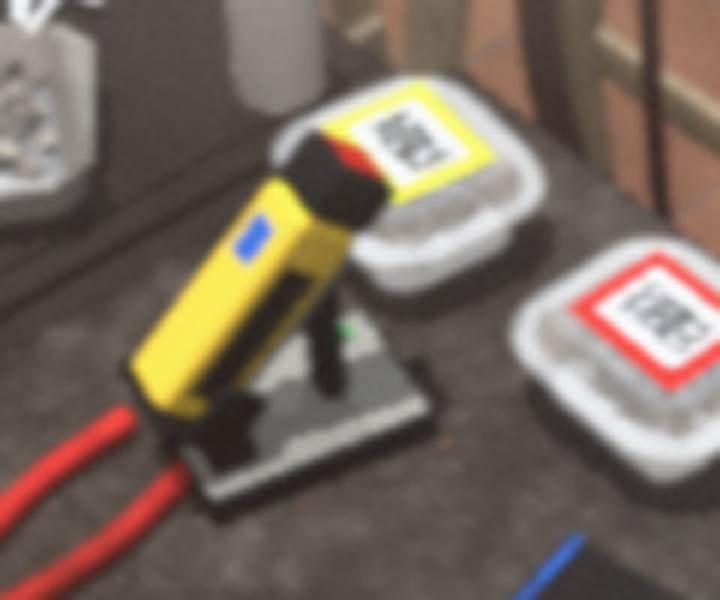

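View pics/sceneB.png

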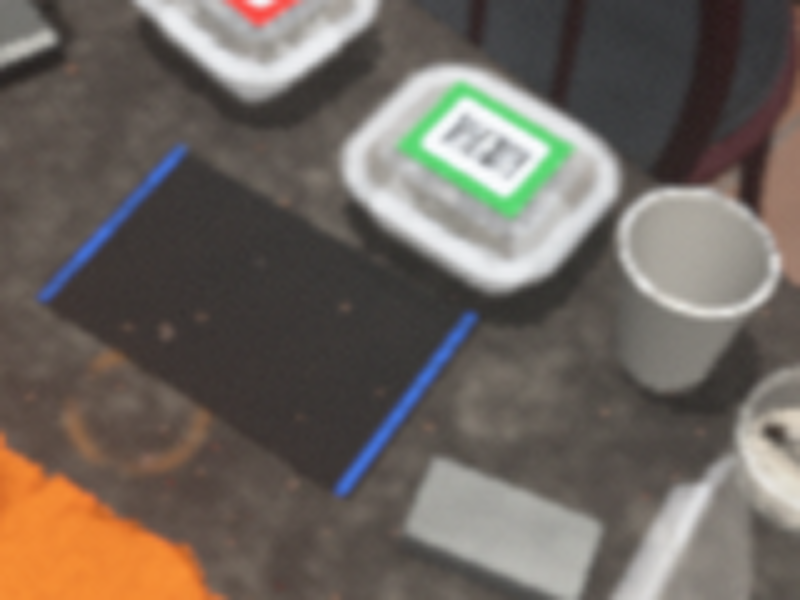

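```bash
python3 - <<'E'
import cv2
a=cv2.imread("pics/top0.png"); b=cv2.imread("pics/scene0.png")
cv2.imwrite("pics/topC.png",cv2.resize(a[215:290,200:265],None,fx=8,fy=8,interpolation=cv2.INTER_CUBIC))
cv2.imwrite("pics/sceneC.png",cv2.resize(b[168:240,200:270],None,fx=8,fy=8,interpolation=cv2.INTER_CUBIC))
E
```

```text
(no output)
```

View pics/topC.png

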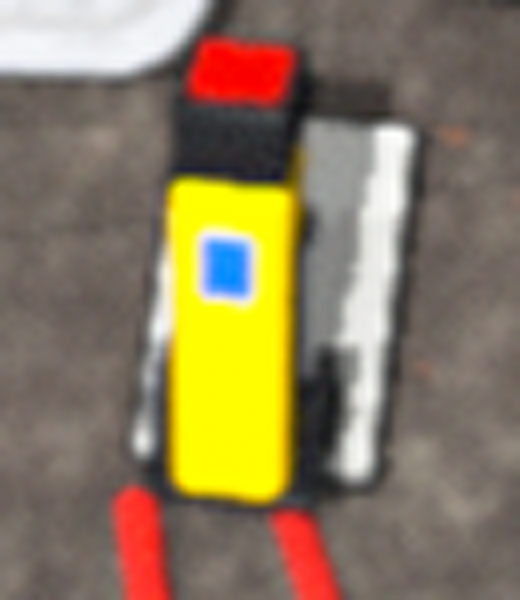

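View pics/sceneC.png

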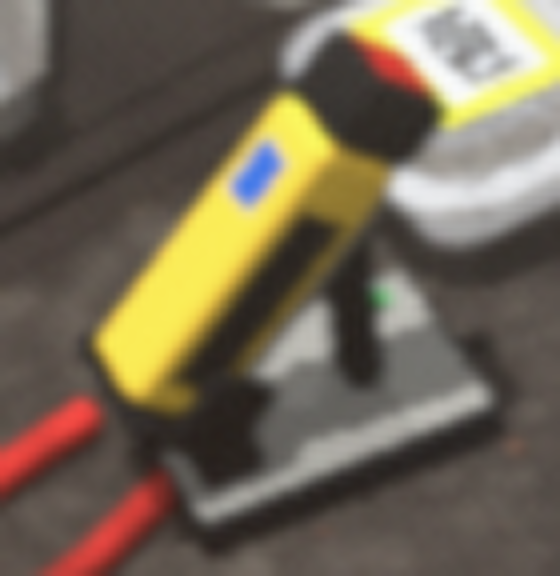

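```bash
cat > h.py <<'E'
import numpy as np, cv2
from plant import get_state, imaging, r
def proj(n,P):
    m=imaging.camera_model(n); T=np.linalg.inv(m['pose']); P=np.atleast_2d(P)
    c=P@T[:3,:3].T+T[:3,3]; k=m['intrinsics']
    return np.c_[k[0,0]*c[:,0]/-c[:,2]+k[0,2], k[1,1]*-c[:,1]/-c[:,2]+k[1,2]]
def unproj(n,uv,z):
    m=imaging.camera_model(n); k=m['intrinsics']; uv=np.atleast_2d(uv).astype(float)
    d=np.c_[(uv[:,0]-k[0,2])/k[0,0],-(uv[:,1]-k[1,2])/k[1,1],-np.ones(len(uv))]@m['pose'][:3,:3].T
    o=m['pose'][:3,3]; return o+d*((z-o[2])/d[:,2])[:,None]
def save(n,name,crop=None,f=1):
    im=cv2.cvtColor(imaging.get_image(n),cv2.COLOR_RGB2BGR); cv2.imwrite(f"pics/{name}_full.png",im)
    if crop: x0,y0,x1,y1=crop; im=im[y0:y1,x0:x1]
    cv2.imwrite(f"pics/{name}.png",cv2.resize(im,None,fx=f,fy=f,interpolation=cv2.INTER_CUBIC))
E
python3 - <<'E'
from h import *
from scipy.optimize import least_squares
M=[(45,18,20),(45,-18,20),(-75,18,20),(-75,-18,20),(75,18,20),(75,-18,20)]
top=np.array([(170,180),(296,186),(170,495),(290,498),(187,100),(290,103)])/8.+[200,215]
M2=[(45,18,20),(45,-18,20),(45,-18,-20),(-75,18,20),(-75,-18,20),(75,18,20),(75,-18,20)]
sc=np.array([(290,95),(330,150),(385,170),(95,345),(130,398),(345,35),(380,92)])/8.+[200,168]
def W(p,M):
    c,s=np.cos(p[3]),np.sin(p[3]); e=p[4]
    X=np.array([c*np.cos(e),s*np.cos(e),np.sin(e)]);Y=np.array([-s,c,0]);Z=np.cross(X,Y)
    return p[:3]+np.array(M)@np.array([X,Y,Z])
def f(p): return np.r_[(proj("top",W(p,M))-top).ravel(),(proj("scene",W(p,M2))-sc).ravel(),(p[4]-np.pi/4)*100]
o=least_squares(f,[500,50,80,0,.78],loss='soft_l1'); print(o.x,np.degrees(o.x[3:])); print(f(o.x).round(1))
mat=np.array([(40,350),(365,250),(448,472),(112,577)])/5.+[280,155]
mw=unproj("top",mat,3); print(mw.round(1),mw.mean(0))
mat=np.array([(185,150),(475,315),(342,492),(45,298)])/5.+[250,210]
mw2=unproj("scene",mat,3); print(mw2.round(1),mw2.mean(0))
g=np.array([(205,100),(335,73),(362,180),(235,208)])/5.+[280,155]
gw=unproj("top",g,61); print(gw.round(1),gw.mean(0))
g=np.array([(460,83),(573,152),(512,217),(400,148)])/5.+[250,210]
gw=unproj("scene",g,61); print(gw.round(1),gw.mean(0))
# cradle base strips top corners
c=np.array([(300,120),(415,128),(380,480),(130,450)])/8.+[200,215]
print(unproj("top",c,12).round(1))
c=np.array([(490,390),(205,515)])/8.+[200,168]
print(unproj("scene",c,12).round(1))
E
```

```text
[402.45462828  -8.66194871 101.21462005 -31.6355519    0.78315312] [-1812.58360652    44.87136829]
[ 0.5 -0.2 -0.3  0.7  0.4 -1.2 -0.5 -0.  -1.7 -0.6  0.8  0.7 -0.5 -0.6
  0.1  0.4  3.2  1.8 -0.6  0.1 -0.1  1.7 -1.  -1.4  0.4 -0.7 -0.2]
[[ 463.1 -159.7    3. ]
 [ 499.6 -345.     3. ]
 [ 372.5 -371.5    3. ]
 [ 336.1 -184.2    3. ]] [ 417.8384243  -265.10698215    3.        ]
[[ 462.9 -163.9    3. ]
 [ 502.  -348.5    3. ]
 [ 375.1 -373.4    3. ]
 [ 338.8 -187.6    3. ]] [ 419.69418018 -268.31801486    3.        ]
[[ 577.7 -260.4   61. ]
 [ 585.1 -331.5   61. ]
 [ 524.8 -337.2   61. ]
 [ 516.9 -268.4   61. ]] [ 551.11875591 -299.38663868   61.        ]
[[ 575.2 -263.5   61. ]
 [ 583.7 -335.7   61. ]
 [ 527.2 -342.    61. ]
 [ 517.5 -272.5   61. ]] [ 550.87862498 -303.4152082    61.        ]
[[462.5 -21.5  12. ]
 [455.5 -60.1  12. ]
 [339.1 -37.7  12. ]
 [357.8  44.   12. ]]
[[460.5 -52.8  12. ]
 [345.3 -30.   12. ]]
```

>>> {"op": "carry_out", "data": {
  "deltas": [
    [[-0.03,-0.038,-0.01],0],
    [[-0.03,-0.038,-0.01],0],
    [[-0.03,-0.038,-0.01],0],
    [[-0.03,-0.038,-0.01],0],
    [[-0.03,-0.038,-0.01],0],
    [[-0.03,-0.038,0],0],
    [[-0.03,-0.038,0],0],
    [[-0.03,-0.038,0],0],
    [[-0.03,-0.038,0],0],
    [[-0.03,-0.038,0],0]
  ],
  "fingers": 1
}}

```text
t: 1.15
tcp_pos: [400.7, 125.6, 259.1]
eef_rot: [[-0.892, 0.452, 0.0], [0.452, 0.892, 0.0], [-0.0, 0.001, -1.0]]
force: [-0.0, 0.4, -0.1]
grip_width: 1.0
```

>>> {"op": "carry_out", "data": {
  "deltas": [
    [[-0.03,-0.038,0],0],
    [[-0.03,-0.038,0],0],
    [[-0.028,-0.038,0],0],
    [[0,0,0],-7.15],
    [[0,0,0],-7.15],
    [[0,0,0],0],
    [[0,0,0],0],
    [[0,0,0],0],
    [[0,0,0],0],
    [[0,0,0],0]
  ]
}}

```text
t: 2.15
tcp_pos: [427.9, -13.6, 259.1]
eef_rot: [[-0.976, 0.218, 0.0], [0.218, 0.976, 0.0], [-0.0, 0.0, -1.0]]
force: [-0.6, 0.0, 0.2]
grip_width: 1.001
```

```bash
python3 - <<'E'
from h import *
s=get_state(); print(s['t'],s['tcp_pos'].round(1),s['eef_rot'].round(3).tolist(),s['q'].round(2),s['force'])
save("wrist","w1"); 
E
```

```text
2.15 [427.9 -13.6 259.1] [[-0.976, 0.218, 0.0], [0.218, 0.976, 0.0], [-0.0, 0.0, -1.0]] [-0.45 -0.01  0.39  2.03  0.    1.12  1.29] [-0.592821    0.01567518  0.20880069]
```

View pics/w1.png

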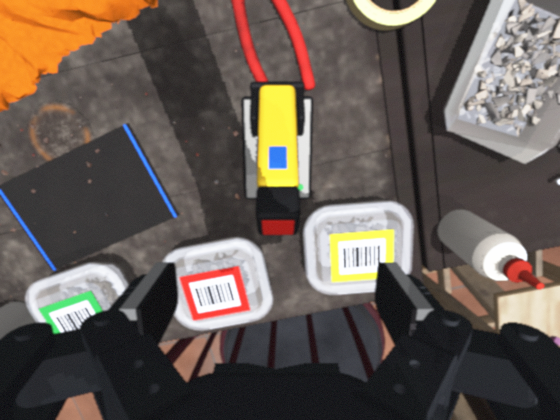

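```bash
cat >> h.py <<'E'
def wproj(P,pos,R):
    m=imaging.camera_model("wrist"); P=np.atleast_2d(P)
    t=(P-pos)@R; H=np.linalg.inv(m['hand_eye']); c=t@H[:3,:3].T+H[:3,3]; k=m['intrinsics']
    return np.c_[k[0,0]*c[:,0]/-c[:,2]+k[0,2], k[1,1]*-c[:,1]/-c[:,2]+k[1,2]]
def wunproj(uv,z,pos,R):
    m=imaging.camera_model("wrist"); k=m['intrinsics']; uv=np.atleast_2d(uv).astype(float); E=m['hand_eye']
    d=np.c_[(uv[:,0]-k[0,2])/k[0,0],-(uv[:,1]-k[1,2])/k[1,1],-np.ones(len(uv))]@E[:3,:3].T@R.T
    o=R@E[:3,3]+pos; return o+d*((z-o[2])/d[:,2])[:,None]
E
python3 - <<'E'
from h import *
s=get_state();pos,R=s['tcp_pos'],s['eef_rot']
c=np.array([402.5,-8.7,101.2]);y=np.radians(-12.58);k=.7071
X=np.array([np.cos(y)*k,np.sin(y)*k,k]);Y=np.array([-np.sin(y),np.cos(y),0]);Z=np.cross(X,Y)
for p in [(45,18,20),(45,-18,20),(-75,18,20),(-75,-18,20),(75,18,20),(75,-18,20),(75,18,-20)]:
    print(p,wproj(c+np.array(p)@np.array([X,Y,Z]),pos,R).round(1))
print(wunproj([(128,125),(177,215),(52,270),(0,190)],3,pos,R).round(1))
E
python3 -c "
import cv2;a=cv2.imread('pics/w1.png');cv2.imwrite('pics/w1c.png',cv2.resize(a[70:250,220:340],None,fx=3.3,fy=3.3,interpolation=cv2.INTER_CUBIC))"
```

```text
(45, 18, 20) [[296.6 187.4]]
(45, -18, 20) [[254.1 187.4]]
(-75, 18, 20) [[293.1  87.4]]
(-75, -18, 20) [[257.8  87.4]]
(75, 18, 20) [[297.7 219.1]]
(75, -18, 20) [[252.9 219.1]]
(75, 18, -20) [[295.2 238.8]]
[[ 336.7 -178.9    3. ]
 [ 460.4 -154.9    3. ]
 [ 499.3 -348.     3. ]
 [ 378.2 -367.9    3. ]]
```

View pics/w1c.png

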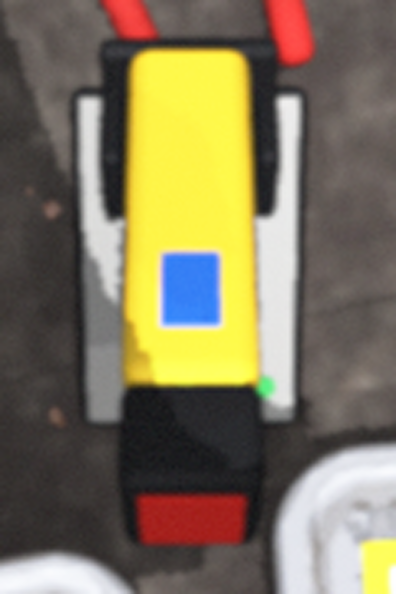

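>>> {"op": "carry_out", "data": {
  "deltas": [
    [[0,0,0.03],0],
    [[0,0,0.03],0],
    [[0,0,0.03],0],
    [[0,0,0.03],0],
    [[0,0,0.02],0],
    [[0,0,0.01],0],
    [[0,0,0.004],0],
    [[0,0,0],0],
    [[0,0,0],0],
    [[0,0,0],0]
  ]
}}

```text
t: 3.2
tcp_pos: [428.7, -13.7, 106.0]
eef_rot: [[-0.976, 0.217, 0.002], [0.217, 0.976, 0.001], [-0.002, 0.001, -1.0]]
force: [0.2, -1.2, -0.6]
grip_width: 1.0
```

>>> {"op": "carry_out", "data": {
  "deltas": [
    [[0,0,0],0],
    [[0,0,0],0],
    [[0,0,0],0],
    [[0,0,0],0],
    [[0,0,0],0],
    [[0,0,0],0],
    [[0,0,0],0],
    [[0,0,0],0],
    [[0,0,0],0],
    [[0,0,0],0]
  ],
  "fingers": -1
}}

```text
t: 4.2
tcp_pos: [428.0, -13.6, 105.4]
eef_rot: [[-0.976, 0.217, 0.0], [0.217, 0.976, 0.0], [-0.0, 0.0, -1.0]]
force: [-1.1, 0.7, 5.0]
grip_width: 0.417
```

```bash
python3 - <<'E'
from h import *
s=get_state(); print(s['t'],s['tcp_pos'].round(1),s['eef_rot'].round(3).tolist(),s['q'].round(2),s['force'],s['grip_width'])
save("scene","s2",(190,130,310,230),6)
E
```

```text
4.2 [428.  -13.6 105.4] [[-0.976, 0.217, 0.0], [0.217, 0.976, 0.0], [-0.0, 0.0, -1.0]] [-0.41  0.21  0.39  2.22 -0.12  0.73  1.42] [-1.13421127  0.69454333  4.96684638] 0.4167305086953356
```

View pics/s2.png

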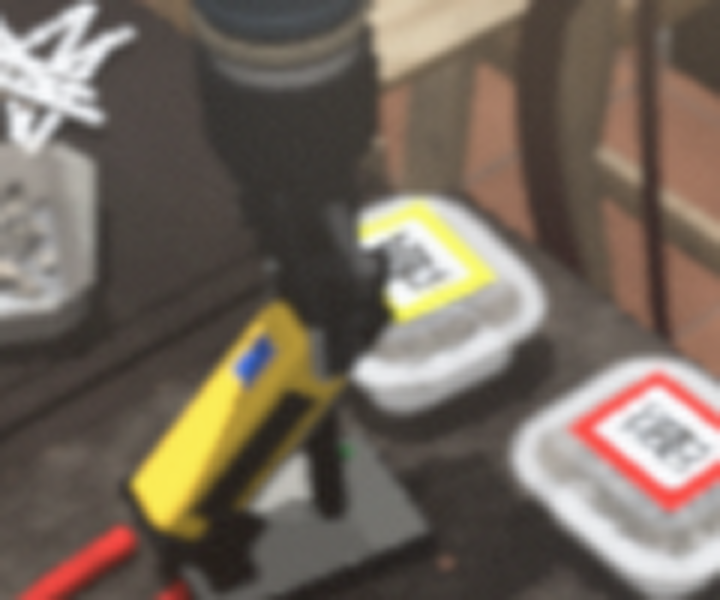

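>>> {"op": "carry_out", "data": {
  "deltas": [
    [[0,0,-0.005],0],
    [[0,0,-0.01],0],
    [[0,0,-0.02],0],
    [[0,0,-0.03],0],
    [[0,0,-0.03],0],
    [[0,0,-0.03],0],
    [[0,0,-0.015],0],
    [[0,0,0],0],
    [[0,0,0],0],
    [[0,0,0],0]
  ]
}}

```text
t: 5.25
tcp_pos: [426.9, -13.9, 243.9]
eef_rot: [[-0.976, 0.218, -0.002], [0.218, 0.976, -0.0], [0.002, -0.001, -1.0]]
force: [0.4, 0.0, -1.0]
grip_width: 0.415
```

```bash
python3 - <<'E'
from h import *
s=get_state(); print(s['t'],s['tcp_pos'].round(1),s['eef_rot'].round(3).tolist(),s['q'].round(2),s['force'],s['ft_torque'],s['grip_width'])
save("scene","s3",(190,90,310,230),5);save("top","t3",(190,130,290,250),5)
E
```

```text
5.25 [426.9 -13.9 243.9] [[-0.976, 0.218, -0.002], [0.218, 0.976, -0.0], [0.002, -0.001, -1.0]] [-0.46  0.01  0.4   2.05 -0.    1.08  1.29] [ 0.43283778  0.03740804 -1.02122915] [-0.00362201 -0.04972773 -0.05626904] 0.41476031634714233
```

View pics/s3.png

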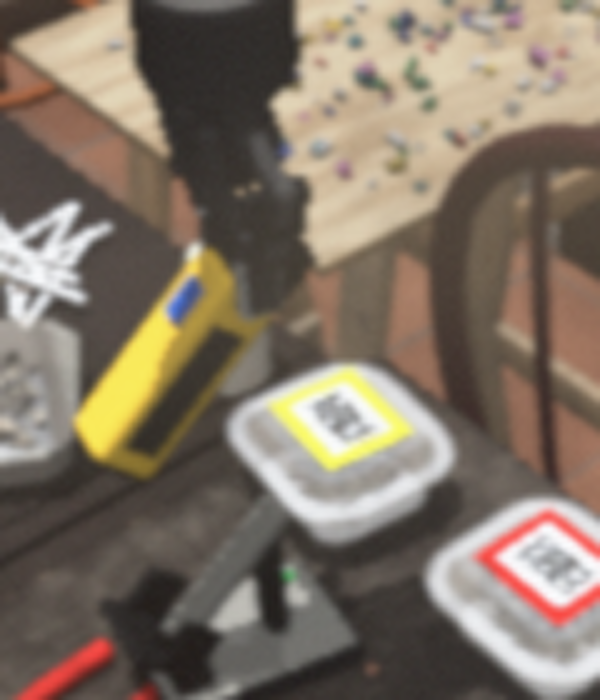

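View pics/t3.png

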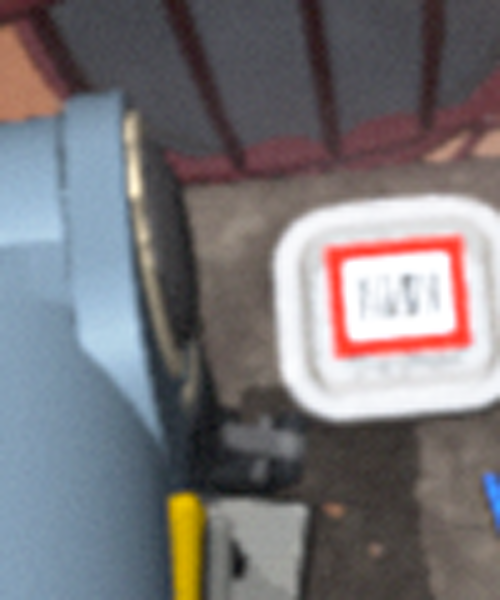

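>>> {"op": "carry_out", "data": {
  "deltas": [
    [[-0.0072,-0.0397,0],0],
    [[-0.0072,-0.0397,0],0],
    [[-0.0072,-0.0397,0],0],
    [[-0.0072,-0.0397,0],0],
    [[-0.0072,-0.0397,0],0],
    [[-0.007,-0.0397,0],0],
    [[0,0,0],8.3],
    [[0,0,0],8.3],
    [[0,0,0],8.3],
    [[0,0,0],8.3]
  ]
}}

```text
t: 6.35
tcp_pos: [417.6, -255.6, 244.1]
eef_rot: [[-0.693, 0.721, -0.002], [0.721, 0.693, 0.0], [0.002, -0.001, -1.0]]
force: [0.2, 0.6, -1.4]
grip_width: 0.415
```

>>> {"op": "carry_out", "data": {
  "deltas": [
    [[0,0,0],8.3],
    [[0,0,0],8.3],
    [[0,0,0],8.3],
    [[0,0,0],8.3],
    [[0,0,0.035],0],
    [[0,0,0.035],0],
    [[0,0,0.035],0],
    [[0,0,0.035],0],
    [[0,0,0.015],0],
    [[0,0,0.0],0]
  ]
}}

```text
t: 7.35
tcp_pos: [415.8, -254.6, 87.3]
eef_rot: [[-0.191, 0.982, -0.007], [0.982, 0.191, 0.002], [0.003, -0.006, -1.0]]
force: [0.9, -1.1, -1.1]
grip_width: 0.416
```

```bash
python3 - <<'E'
from h import *
s=get_state(); print(s['t'],s['tcp_pos'].round(1),s['eef_rot'].round(3).tolist(),s['q'].round(2),s['force'],s['ft_torque'],s['grip_width'])
save("scene","s4",(230,160,390,320),4.3)
E
```

```text
7.35 [ 415.8 -254.6   87.3] [[-0.191, 0.982, -0.007], [0.982, 0.191, 0.002], [0.003, -0.006, -1.0]] [-0.11  0.39  0.72  2.12 -0.36  0.76  1.03] [ 0.89476573 -1.071871   -1.08070555] [-0.01637796 -0.01736958 -0.01629337] 0.4159974176890163
```

View pics/s4.png

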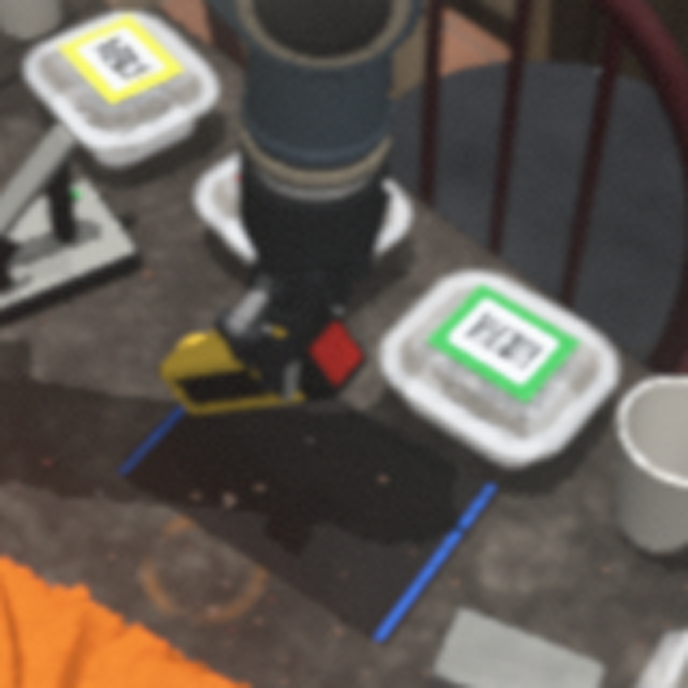

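>>> {"op": "carry_out", "data": {
  "deltas": [
    [[0,0,0.014],0],
    [[-0.007,0,0.005],0],
    [[-0.0067,0,0.006],0],
    [[-0.006,0,0.0065],0],
    [[-0.0058,0,0.0067],0],
    [[-0.005,0,0.0072],0],
    [[-0.0046,0,0.0077],0],
    [[-0.004,0,0.008],0],
    [[-0.003,0,0.0082],0],
    [[-0.003,0,0.0075],0]
  ]
}}

```text
t: 8.4
tcp_pos: [429.0, -304.3, 14.9]
eef_rot: [[-0.189, 0.982, 0.006], [0.982, 0.19, -0.006], [-0.007, 0.004, -1.0]]
force: [1.0, -3.1, 6.4]
grip_width: 0.416
```

```bash
python3 - <<'E'
from h import *
s=get_state(); print(s['t'],s['tcp_pos'].round(1),s['eef_rot'].round(3).tolist(),s['q'].round(2),s['force'],s['ft_torque'],s['grip_width'])
save("scene","s5",(230,160,390,320),4.3)
E
```

```text
8.4 [ 429.  -304.3   14.9] [[-0.189, 0.982, 0.006], [0.982, 0.19, -0.006], [-0.007, 0.004, -1.0]] [ 0.08  0.55  0.6   2.08 -0.51  0.64  1.21] [ 1.00554374 -3.12287     6.35783547] [-0.16779095 -0.03389233  0.00425477] 0.4155914538750176
```

View pics/s5.png

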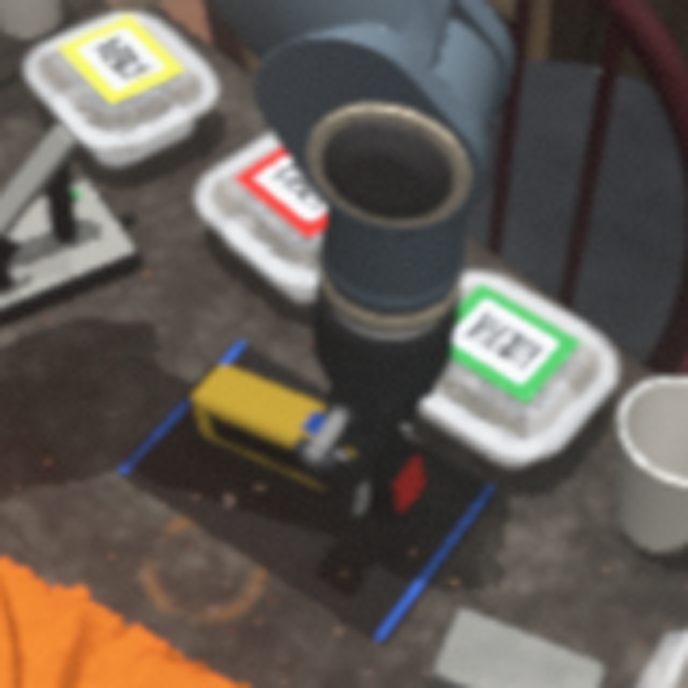

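>>> {"op": "carry_out", "data": {
  "deltas": [
    [[0,0,0],0],
    [[0,0,0],0],
    [[0,0,0],0],
    [[0,0,0],0],
    [[0,0,0],0],
    [[0,0,0],0],
    [[0,0,0],0],
    [[0,0,0],0],
    [[0,0,-0.005],0],
    [[0,0,-0.01],0]
  ],
  "fingers": 0.2
}}

```text
t: 9.45
tcp_pos: [426.2, -299.7, 28.3]
eef_rot: [[-0.191, 0.982, -0.001], [0.982, 0.191, 0.001], [0.001, -0.001, -1.0]]
force: [0.0, 0.2, 0.1]
grip_width: 0.6
```

>>> {"op": "carry_out", "data": {
  "deltas": [
    [[0,0,-0.02],0],
    [[0,0,-0.03],0],
    [[0,0,-0.03],0],
    [[0,0,-0.03],0],
    [[0,0,-0.03],0],
    [[0.01,0,-0.02],0],
    [[0.03,0,0],0],
    [[0.02,0,0],0],
    [[0.01,0,0],0],
    [[0,0,0],0]
  ]
}}

```text
t: 10.45
tcp_pos: [413.3, -230.2, 188.7]
eef_rot: [[-0.193, 0.981, 0.001], [0.981, 0.193, 0.001], [0.001, 0.001, -1.0]]
force: [0.5, 0.4, 0.0]
grip_width: 0.596
```

```bash
python3 - <<'E'
from h import *
s=get_state(); print(s['t'],s['tcp_pos'].round(1),s['eef_rot'].round(3).tolist(),s['q'].round(2),s['force'],s['grip_width'])
save("wrist","w6"); save("scene","s6",(190,150,390,320),4)
E
```

```text
10.45 [ 413.3 -230.2  188.7] [[-0.193, 0.981, 0.001], [0.981, 0.193, 0.001], [0.001, 0.001, -1.0]] [-0.27  0.19  0.8   2.05 -0.17  0.96  0.81] [0.47330582 0.3955066  0.02733023] 0.5956757698120118
```

View pics/w6.png

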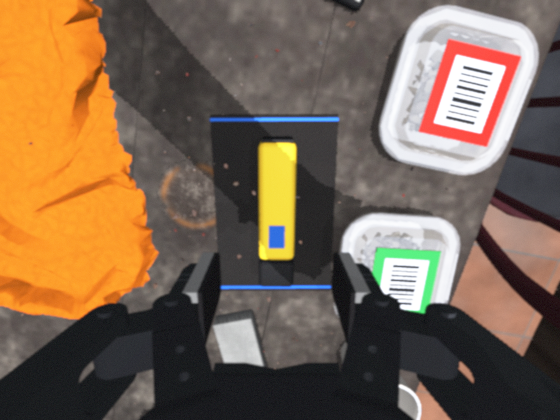

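View pics/s6.png

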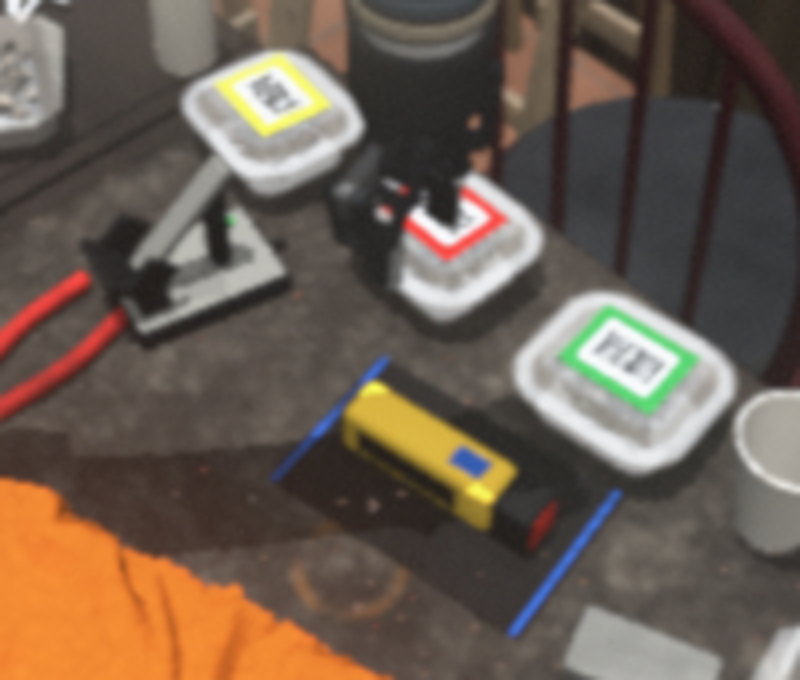

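```bash
python3 - <<'E'
from h import *
s=get_state();pos,R=s['tcp_pos'],s['eef_rot']
P=wunproj([(259,141),(296,141),(297,261),(259,261)],43,pos,R); print(P.round(1))
tail=P[:2].mean(0); bo=P[2:].mean(0); print(tail,bo,np.linalg.norm(tail-bo), np.degrees(np.arctan2(*(bo-tail)[1::-1])))
u=(bo-tail)/np.linalg.norm(bo-tail); c=bo-45*u; print("c",c, "g-42", c-42*u, "tool delta", R.T@(c-42*u-pos))
L=wunproj([(376,246),(440,251),(432,314)],61,pos,R); print(L.round(1),(L[0]+L[2])/2)
M=wunproj([(210,118),(338,118),(330,288),(222,290)],3,pos,R);print(M.round(1))
# plate top
print(unproj("scene",[(190+225/4,150+160/4)],85),unproj("scene",[(190+225/4,150+160/4)],100))
E
```

```text
[[ 389.2 -193.    43. ]
 [ 422.4 -186.5   43. ]
 [ 448.3 -303.8   43. ]
 [ 410.4 -311.1   43. ]]
[ 405.78903878 -189.72892056   43.        ] [ 429.36368336 -307.46186609   43.        ] 120.07002260460136 -78.67693981552696
c [ 420.52834725 -263.33775889   43.        ] g-42 [ 412.28203355 -222.15525884   43.        ] tool delta [ 10.00539342   0.54868232 145.66266777]
[[ 515.4 -266.2   61. ]
 [ 576.3 -259.5   61. ]
 [ 590.8 -326.7   61. ]] [ 553.07428892 -296.41482711   61.        ]
[[ 335.2 -183.9    3. ]
 [ 462.4 -159.1    3. ]
 [ 499.9 -348.6    3. ]
 [ 375.8 -375.5    3. ]]
[[455.56101871   5.08744531  85.        ]] [[446.72551455  -7.61875411 100.        ]]
```

>>> {"op": "carry_out", "data": {
  "deltas": [
    [[0.005,0,0.033],0],
    [[0.005,0.0005,0.033],0],
    [[0,0,0.033],0],
    [[0,0,0.033],0],
    [[0,0,0.033],0],
    [[0,0,0.013],0],
    [[0,0,0.005],0],
    [[0,0,0.0025],0],
    [[0,0,0],0],
    [[0,0,0],0]
  ]
}}

```text
t: 11.55
tcp_pos: [412.8, -221.7, 3.8]
eef_rot: [[-0.192, 0.981, 0.002], [0.981, 0.192, -0.001], [-0.001, 0.002, -1.0]]
force: [0.0, -0.3, -0.4]
grip_width: 0.599
```

>>> {"op": "carry_out", "data": {
  "deltas": [
    [[0,0,0],0],
    [[0,0,0],0],
    [[0,0,0],0],
    [[0,0,0],0],
    [[0,0,0],0],
    [[0,0,0],0],
    [[0,0,0],0],
    [[0,0,0],0],
    [[0,0,0],0],
    [[0,0,0],0]
  ],
  "fingers": -0.18
}}

```text
t: 12.55
tcp_pos: [412.6, -221.4, 3.7]
eef_rot: [[-0.191, 0.982, 0.002], [0.982, 0.191, 0.0], [-0.0, 0.002, -1.0]]
force: [-1.5, 0.9, 5.1]
grip_width: 0.417
```

```bash
python3 - <<'E'
from h import *
s=get_state(); print(s['t'],s['tcp_pos'].round(1),s['eef_rot'].round(3).tolist(),s['q'].round(2),s['force'],s['grip_width'])
E
```

```text
12.55 [ 412.6 -221.4    3.7] [[-0.191, 0.982, 0.002], [0.982, 0.191, 0.0], [-0.0, 0.002, -1.0]] [-0.05  0.5   0.58  2.21 -0.52  0.56  1.11] [-1.5087169   0.922905    5.08315598] 0.4174896484269123
```

>>> {"op": "carry_out", "data": {
  "deltas": [
    [[0,0,0],0],
    [[0,0,0],0],
    [[0,0,-0.005],0],
    [[0,0,-0.005],0],
    [[0,0,-0.005],0],
    [[0,0,-0.005],0],
    [[0,0,-0.005],0],
    [[0,0,-0.005],0],
    [[0,0,0],0],
    [[0,0,0],0]
  ],
  "fingers": -0.16
}}

```text
t: 13.55
tcp_pos: [412.1, -221.1, 32.9]
eef_rot: [[-0.192, 0.981, 0.0], [0.981, 0.192, 0.0], [0.0, 0.0, -1.0]]
force: [0.1, 1.1, -1.0]
grip_width: 0.42
```

```bash
python3 - <<'E'
from h import *
s=get_state(); print(s['t'],s['tcp_pos'].round(1),s['force'],s['ft_torque'],s['grip_width'])
save("scene","s7",(240,190,380,310),5.5)
E
```

```text
13.55 [ 412.1 -221.1   32.9] [ 0.13099387  1.06292277 -1.04925081] [ 0.09941365 -0.04410926  0.03208698] 0.41976226676305095
```

View pics/s7.png

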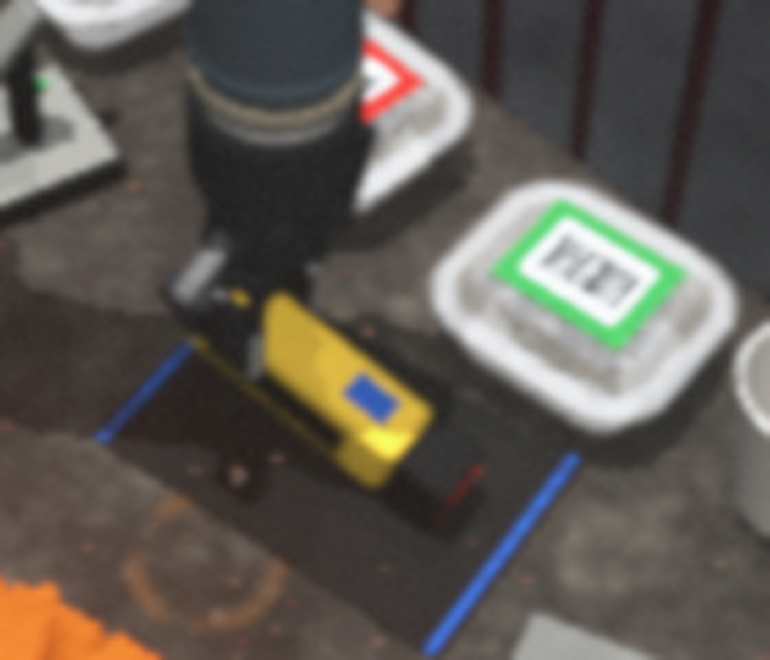

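>>> {"op": "carry_out", "data": {
  "deltas": [
    [[-0.0045,0,-0.008],0],
    [[-0.005,0,-0.008],0],
    [[-0.0065,0,-0.008],0],
    [[-0.0067,0,-0.008],0],
    [[-0.0075,0,-0.007],0],
    [[-0.008,0,-0.0065],0],
    [[-0.009,0,-0.0055],0],
    [[-0.009,0,-0.005],0],
    [[0,0,0],0],
    [[0,0,0],0]
  ]
}}

```text
t: 14.6
tcp_pos: [422.4, -276.5, 88.6]
eef_rot: [[-0.191, 0.982, -0.001], [0.982, 0.191, 0.0], [0.001, -0.0, -1.0]]
force: [0.1, 0.5, -2.0]
grip_width: 0.418
```

```bash
python3 - <<'E'
from h import *
s=get_state(); print(s['t'],s['tcp_pos'].round(1),s['force'],s['ft_torque'],s['grip_width'])
save("scene","s8",(240,170,380,310),5)
E
```

```text
14.6 [ 422.4 -276.5   88.6] [ 0.09905406  0.4655895  -2.01419287] [0.05394345 0.07083286 0.03777886] 0.4180895663292256
```

View pics/s8.png

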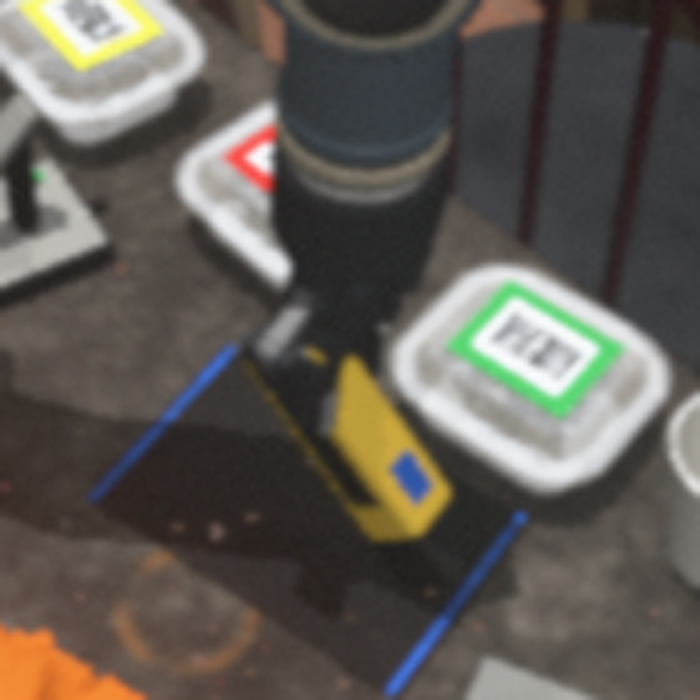

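>>> {"op": "carry_out", "data": {
  "deltas": [
    [[0,0,0],0],
    [[0,0,0],0],
    [[0,0,0],0],
    [[0,0,0],0],
    [[0,0,0],0],
    [[0,0,0],0],
    [[0,0,0],0],
    [[0,0,0],0],
    [[0,0,0],0],
    [[0,0,0],0]
  ],
  "fingers": -0.153
}}

```text
t: 15.65
tcp_pos: [422.6, -276.4, 88.8]
eef_rot: [[-0.192, 0.981, -0.0], [0.981, 0.192, 0.0], [0.0, -0.0, -1.0]]
force: [0.7, 0.1, -1.0]
grip_width: 0.42
```

```bash
python3 - <<'E'
from h import *
s=get_state(); print(s['t'],s['tcp_pos'].round(1),s['force'],s['ft_torque'],s['grip_width'])
save("scene","s9",(240,170,380,310),5)
E
```

```text
15.65 [ 422.6 -276.4   88.8] [ 0.65237859  0.14812425 -1.03833943] [ 0.00191677 -0.01272223  0.01378895] 0.4199275996035592
```

View pics/s9.png

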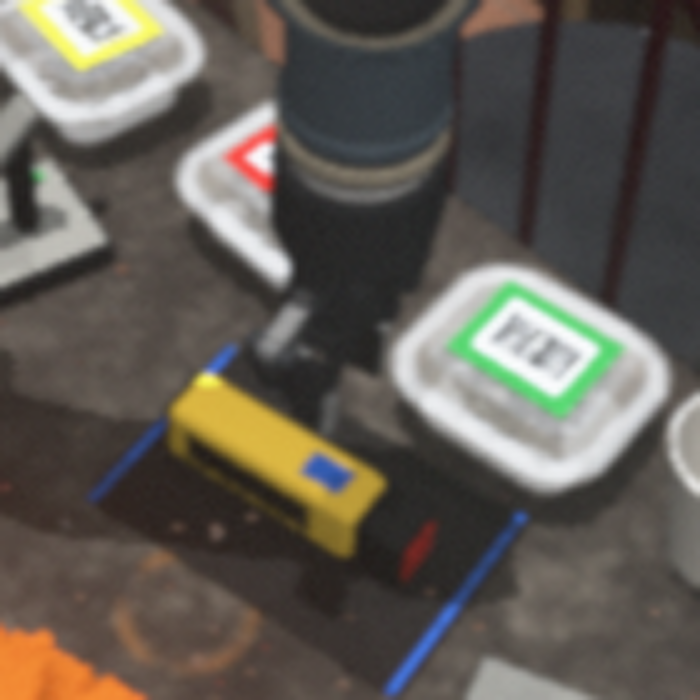

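>>> {"op": "carry_out", "data": {
  "deltas": [
    [[0,0,-0.025],0],
    [[0.01,0,-0.025],0],
    [[0.01,0,-0.025],0],
    [[0.01,0,-0.025],0],
    [[0.01,0,0],0],
    [[0,0,0],0],
    [[0,0,0],0],
    [[0,0,0],0],
    [[0,0,0],0],
    [[0,0,0],0]
  ],
  "fingers": 0.2
}}

```text
t: 16.7
tcp_pos: [414.7, -237.6, 188.3]
eef_rot: [[-0.191, 0.982, -0.001], [0.982, 0.191, -0.0], [0.0, -0.001, -1.0]]
force: [-0.0, 0.9, 0.2]
grip_width: 0.6
```

```bash
python3 - <<'E'
from h import *
s=get_state(); print(s['t'],s['tcp_pos'].round(1),s['eef_rot'].round(3).tolist(),s['q'].round(2),s['force'],s['grip_width'])
save("wrist","w10")
a=cv2.imread("pics/w10.png");cv2.imwrite("pics/w10c.png",cv2.resize(a[110:310,200:350],None,fx=3,fy=3,interpolation=cv2.INTER_CUBIC))
E
```

```text
16.7 [ 414.7 -237.6  188.3] [[-0.191, 0.982, -0.001], [0.982, 0.191, -0.0], [0.0, -0.001, -1.0]] [-0.26  0.2   0.81  2.04 -0.18  0.96  0.83] [-0.04695307  0.89582285  0.23791456] 0.5999430554612939
```

View pics/w10c.png

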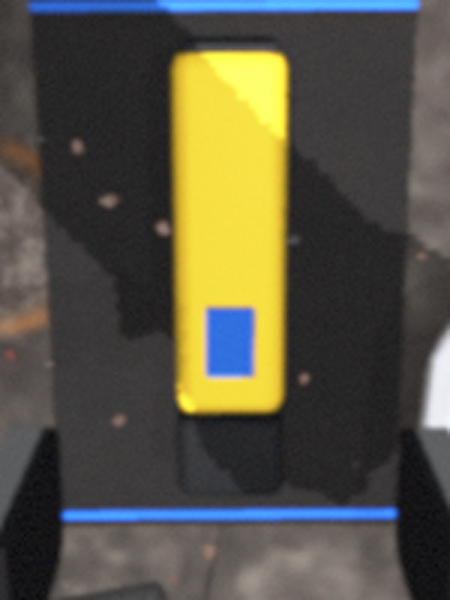

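```bash
python3 - <<'E'
from h import *
s=get_state();pos,R=s['tcp_pos'],s['eef_rot']
P=wunproj([(276.7,127.6),(277,247.7)],43,pos,R); tail,bo=P
print(np.linalg.norm(tail-bo), np.degrees(np.arctan2(*(bo-tail)[1::-1])))
u=(bo-tail)/np.linalg.norm(bo-tail); c=bo-45*u; print("c",c)
for g in(-50,-45): print(g,"tool delta", R.T@(c+g*u-pos))
E
```

```text
117.29246444025674 -78.83092970406439
c [ 417.76468671 -254.50515268   43.        ]
-50 tool delta [ 32.73593906  -0.29713417 145.42339863]
-45 tool delta [ 27.73596075  -0.2824074  145.42325362]
```

>>> {"op": "carry_out", "data": {
  "deltas": [
    [[0.01,0,0.033],0],
    [[0.01,0,0.033],0],
    [[0.01,0,0.033],0],
    [[0.002,0,0.033],0],
    [[0,0,0.033],0],
    [[0,0,0.013],0],
    [[0,0,0.005],0],
    [[0,0,0.002],0],
    [[0,0,0],0],
    [[0,0,0],0]
  ]
}}

```text
t: 17.75
tcp_pos: [409.8, -206.2, 4.8]
eef_rot: [[-0.191, 0.981, 0.002], [0.981, 0.191, -0.001], [-0.001, 0.002, -1.0]]
force: [1.4, -0.1, 0.2]
grip_width: 0.6
```

>>> {"op": "carry_out", "data": {
  "deltas": [
    [[0,0,0],0],
    [[0,0,0],0],
    [[0,0,0],0],
    [[0,0,0],0],
    [[0,0,0],0],
    [[0,0,-0.003],0],
    [[0,0,-0.004],0],
    [[0,0,-0.004],0],
    [[0,0,-0.004],0],
    [[0,0,-0.004],0]
  ],
  "fingers": -0.16
}}

```text
t: 18.75
tcp_pos: [408.8, -205.7, 23.1]
eef_rot: [[-0.192, 0.981, -0.0], [0.981, 0.192, 0.0], [0.0, 0.0, -1.0]]
force: [0.7, -0.7, -0.8]
grip_width: 0.421
```

```bash
python3 - <<'E'
from h import *
s=get_state(); print(s['t'],s['tcp_pos'].round(1),s['force'],s['ft_torque'],s['grip_width'])
save("scene","s11",(240,190,380,310),5.5)
E
```

```text
18.75 [ 408.8 -205.7   23.1] [ 0.67144473 -0.72787767 -0.84786328] [-0.01079285  0.02036704  0.04339871] 0.4208782466111819
```

View pics/s11.png

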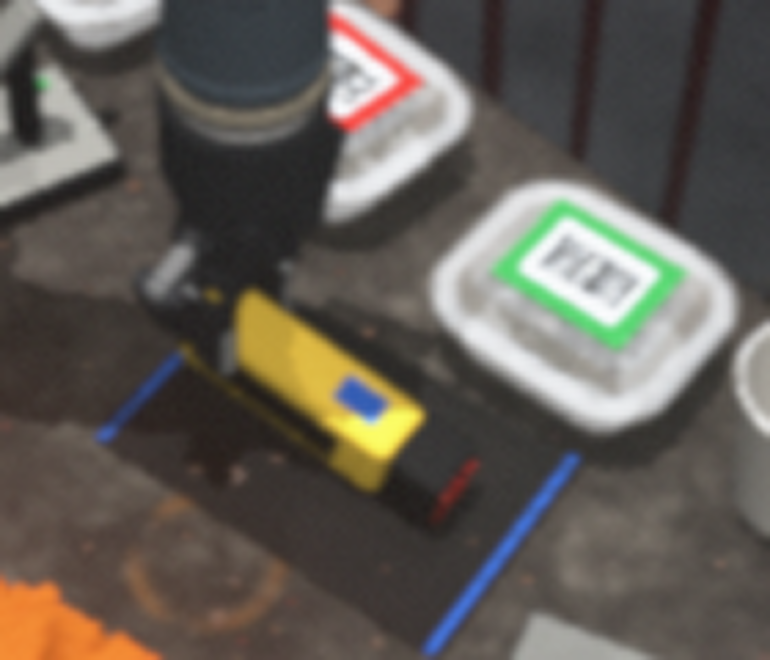

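>>> {"op": "carry_out", "data": {
  "deltas": [
    [[-0.003,0,-0.0073],0],
    [[-0.0035,0,-0.0073],0],
    [[-0.004,0,-0.0073],0],
    [[-0.004,0,-0.006],0],
    [[-0.0043,0,-0.006],0],
    [[-0.0048,0,-0.0058],0],
    [[-0.004,0,-0.004],0],
    [[-0.004,0,-0.004],0],
    [[-0.004,0,-0.0037],0],
    [[-0.004,0,-0.0037],0]
  ]
}}

```text
t: 19.8
tcp_pos: [416.4, -245.0, 78.1]
eef_rot: [[-0.192, 0.981, -0.0], [0.981, 0.192, 0.0], [0.0, -0.0, -1.0]]
force: [-0.3, -0.5, -1.8]
grip_width: 0.42
```

```bash
python3 - <<'E'
from h import *
s=get_state(); print(s['t'],s['tcp_pos'].round(1),s['force'],s['ft_torque'],s['grip_width'])
save("scene","s12",(240,190,380,310),5.5)
E
```

```text
19.8 [ 416.4 -245.    78.1] [-0.34508591 -0.48580128 -1.80445733] [ 0.04304663 -0.01205178 -0.01239472] 0.42006423042031277
```

View pics/s12.png

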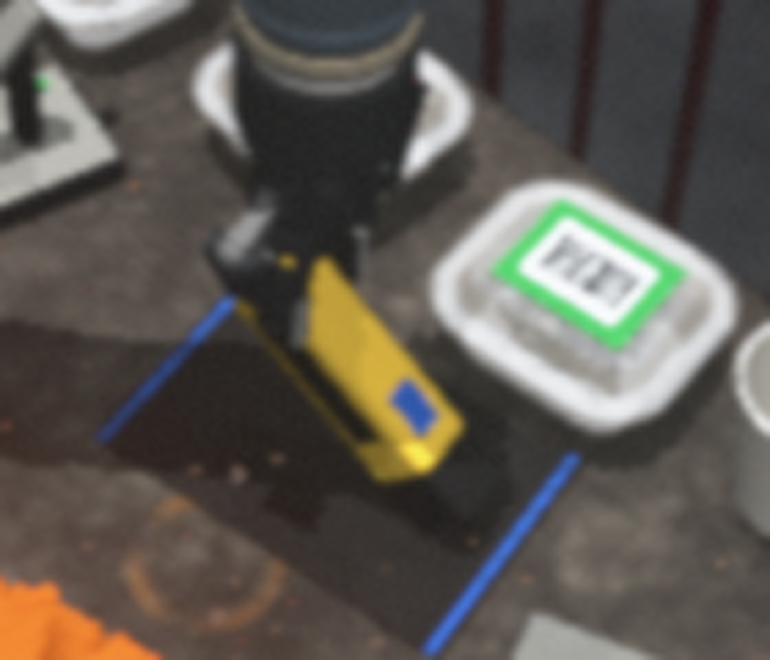

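>>> {"op": "carry_out", "data": {
  "deltas": [
    [[0,0,0.002],0],
    [[0,0,0.001],0],
    [[-0.003,0,-0.001],0],
    [[-0.004,0,-0.002],0],
    [[-0.004,0,-0.003],0],
    [[-0.004,0,-0.003],0],
    [[-0.004,0,-0.003],0],
    [[-0.004,0,-0.002],0],
    [[-0.004,0,-0.002],0],
    [[-0.004,0,-0.002],0]
  ],
  "fingers": -0.157
}}

```text
t: 20.85
tcp_pos: [422.4, -275.4, 93.0]
eef_rot: [[-0.191, 0.981, -0.0], [0.981, 0.191, 0.0], [0.0, -0.0, -1.0]]
force: [0.3, -0.1, -0.5]
grip_width: 0.427
```

```bash
python3 - <<'E'
from h import *
s=get_state(); print(s['t'],s['tcp_pos'].round(1),s['force'],s['ft_torque'],s['grip_width'])
save("scene","s13",(240,190,380,310),5.5)
E
```

```text
20.85 [ 422.4 -275.4   93. ] [ 0.34074924 -0.14453907 -0.53469046] [-0.03313642  0.01685462 -0.02247569] 0.4268235688707898
```

View pics/s13.png

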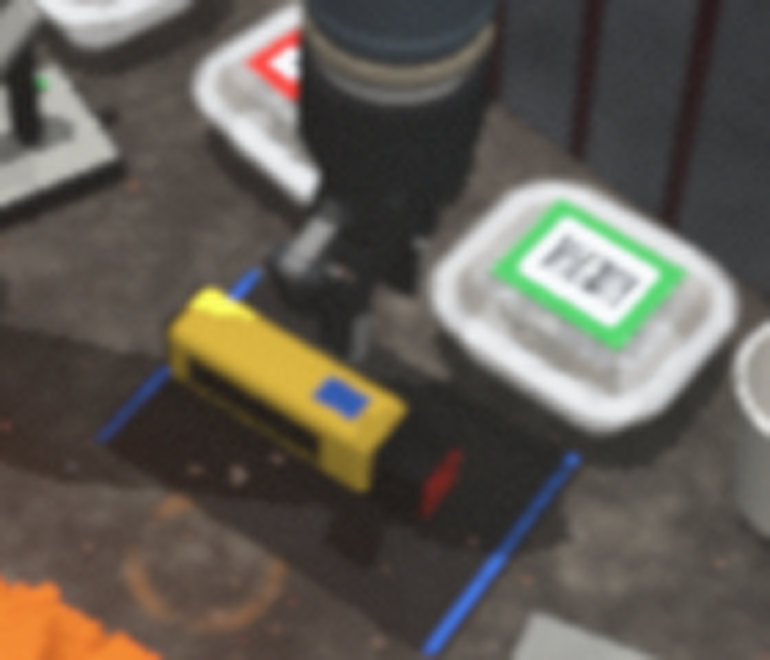

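>>> {"op": "carry_out", "data": {
  "deltas": [
    [[0,0,-0.025],0],
    [[0.01,0,-0.025],0],
    [[0.01,0,-0.025],0],
    [[0.01,0,-0.02],0],
    [[0.01,0,0],0],
    [[0.01,0,0],0],
    [[0,0,0],0],
    [[0,0,0],0],
    [[0,0,0],0],
    [[0,0,0],0]
  ],
  "fingers": 0.2
}}

```text
t: 21.9
tcp_pos: [412.6, -226.5, 187.5]
eef_rot: [[-0.191, 0.982, -0.001], [0.982, 0.191, -0.0], [-0.0, -0.001, -1.0]]
force: [0.1, -0.1, -0.1]
grip_width: 0.599
```

```bash
python3 - <<'E'
from h import *
s=get_state(); print(s['t'],s['tcp_pos'].round(1),s['eef_rot'].round(3).tolist(),s['q'].round(2),s['force'],s['grip_width'])
save("wrist","w14")
a=cv2.imread("pics/w14.png");cv2.imwrite("pics/w14c.png",cv2.resize(a[110:310,200:350],None,fx=3,fy=3,interpolation=cv2.INTER_CUBIC))
pos,R=s['tcp_pos'],s['eef_rot']
h=cv2.cvtColor(a,cv2.COLOR_BGR2HSV); m=cv2.inRange(h,(20,120,90),(34,255,255)); m[:,:200]=0;m[:,350:]=0
y,x=np.nonzero(m); rr=cv2.minAreaRect(np.c_[x,y].astype(np.float32)); b=cv2.boxPoints(rr); print(rr, len(x))
P=wunproj(b,43,pos,R); print(P.round(1))
b=b[np.argsort(b[:,1])]; T=wunproj([b[:2].mean(0),b[2:].mean(0)],43,pos,R); tail,bo=T
print(np.linalg.norm(tail-bo), np.degrees(np.arctan2(*(bo-tail)[1::-1])))
u=(bo-tail)/np.linalg.norm(bo-tail); c=(bo+tail)/2+15*u; print(c, R.T@(c-50*u-pos))
E
```

```text
21.9 [ 412.6 -226.5  187.5] [[-0.191, 0.982, -0.001], [0.982, 0.191, -0.0], [-0.0, -0.001, -1.0]] [-0.29  0.19  0.8   2.06 -0.16  0.96  0.79] [ 0.06669284 -0.13700921 -0.12958261] 0.5989078978080365
((276.4999694824219, 187.5), (120.99998474121094, 38.99999237060547), 90.0) 4240
[[ 384.1 -175.4   43. ]
 [ 418.5 -168.7   43. ]
 [ 442.9 -283.9   43. ]
 [ 404.7 -291.4   43. ]]
117.79892536665395 -78.9998166343162
[ 415.41325164 -244.5721181    43.        ] [ 31.70537473  -0.539091   144.49289841]
```

View pics/w14.png

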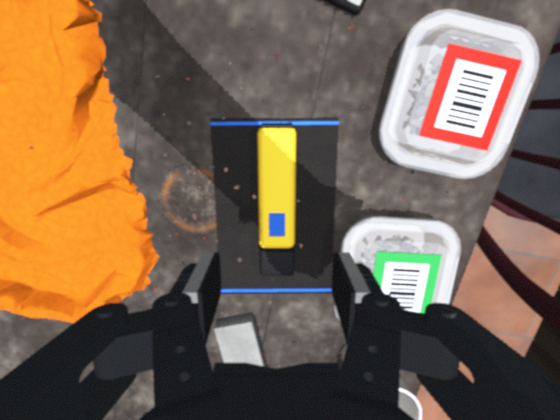

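>>> {"op": "carry_out", "data": {
  "deltas": [
    [[0.01,0,0.033],0],
    [[0.01,0,0.033],0],
    [[0.01,-0.0005,0.033],0],
    [[0,0,0.033],0],
    [[0,0,0.033],0],
    [[0,0,0.013],0],
    [[0,0,0.005],0],
    [[0,0,0.0015],0],
    [[0,0,0],0],
    [[0,0,0],0]
  ]
}}

```text
t: 22.95
tcp_pos: [407.5, -197.0, 4.4]
eef_rot: [[-0.191, 0.981, 0.002], [0.981, 0.191, -0.0], [-0.001, 0.002, -1.0]]
force: [-0.3, -0.1, -0.4]
grip_width: 0.598
```

>>> {"op": "carry_out", "data": {
  "deltas": [
    [[0,0,0],0],
    [[0,0,0],0],
    [[0,0,0],0],
    [[0,0,0],0],
    [[0,0,0],0],
    [[0,0,-0.003],0],
    [[0,0,-0.004],0],
    [[0,0,-0.004],0],
    [[0,0,-0.004],0],
    [[0,0,-0.004],0]
  ],
  "fingers": -0.165
}}

```text
t: 23.95
tcp_pos: [406.5, -196.6, 22.7]
eef_rot: [[-0.192, 0.981, -0.0], [0.981, 0.192, 0.0], [0.0, -0.0, -1.0]]
force: [-0.7, 1.3, -1.7]
grip_width: 0.415
```

>>> {"op": "carry_out", "data": {
  "deltas": [
    [[-0.003,0,-0.0073],0],
    [[-0.0035,0,-0.0073],0],
    [[-0.004,0,-0.0073],0],
    [[-0.004,0,-0.006],0],
    [[-0.0043,0,-0.006],0],
    [[-0.0048,0,-0.0055],0],
    [[-0.004,0,-0.0035],0],
    [[-0.004,0,-0.0035],0],
    [[-0.004,0,-0.0034],0],
    [[-0.004,0,-0.0034],0]
  ]
}}

```text
t: 24.95
tcp_pos: [414.1, -235.8, 75.7]
eef_rot: [[-0.191, 0.981, -0.0], [0.981, 0.191, 0.0], [0.0, -0.0, -1.0]]
force: [-0.7, 0.1, -1.7]
grip_width: 0.417
```

```bash
python3 - <<'E'
from h import *
s=get_state(); print(s['t'],s['tcp_pos'].round(1),s['force'],s['ft_torque'],s['grip_width'])
save("scene","s15",(240,190,380,310),5.5)
E
```

```text
24.95 [ 414.1 -235.8   75.7] [-0.66351577  0.14497936 -1.7225858 ] [0.04071337 0.01665405 0.0103236 ] 0.41746196832223154
```

View pics/s15.png

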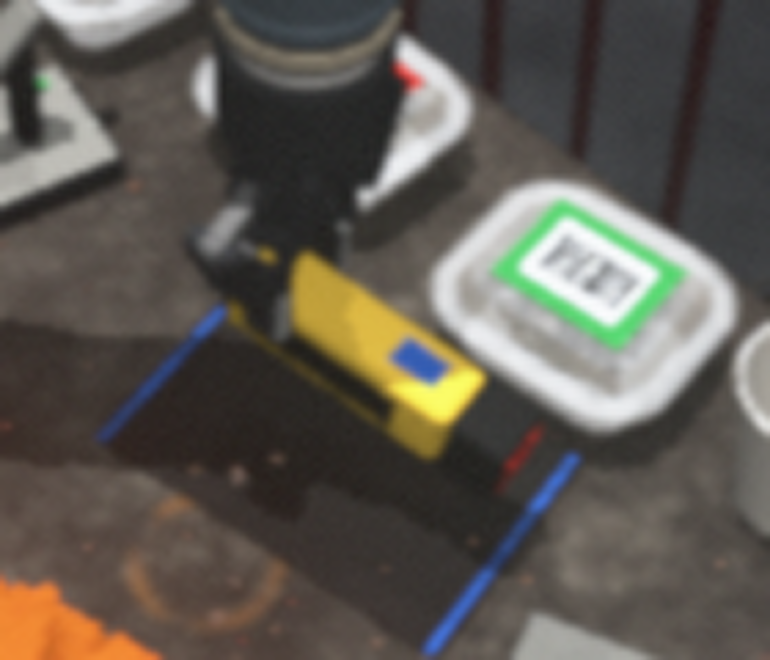

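>>> {"op": "carry_out", "data": {
  "deltas": [
    [[0,0,0],0],
    [[0,0,0],0],
    [[0,0,0],0],
    [[0,0,0],0],
    [[0,0,0],0],
    [[0,0,0],0],
    [[0,0,0],0],
    [[0,0,0],0],
    [[0,0,0],0],
    [[0,0,0],0]
  ],
  "fingers": -0.1605
}}

```text
t: 26.0
tcp_pos: [414.2, -235.5, 75.5]
eef_rot: [[-0.192, 0.981, -0.0], [0.981, 0.192, 0.0], [0.0, -0.0, -1.0]]
force: [0.1, 0.2, -0.4]
grip_width: 0.423
```

```bash
python3 - <<'E'
from h import *
s=get_state(); print(s['t'],s['tcp_pos'].round(1),s['force'],s['ft_torque'],s['grip_width'])
save("scene","s16",(240,190,380,310),5.5)
E
```

```text
26.0 [ 414.2 -235.5   75.5] [ 0.12456974  0.24827367 -0.37805556] [ 0.17874484  0.1244044  -0.05586788] 0.42340024715869307
```

View pics/s16.png

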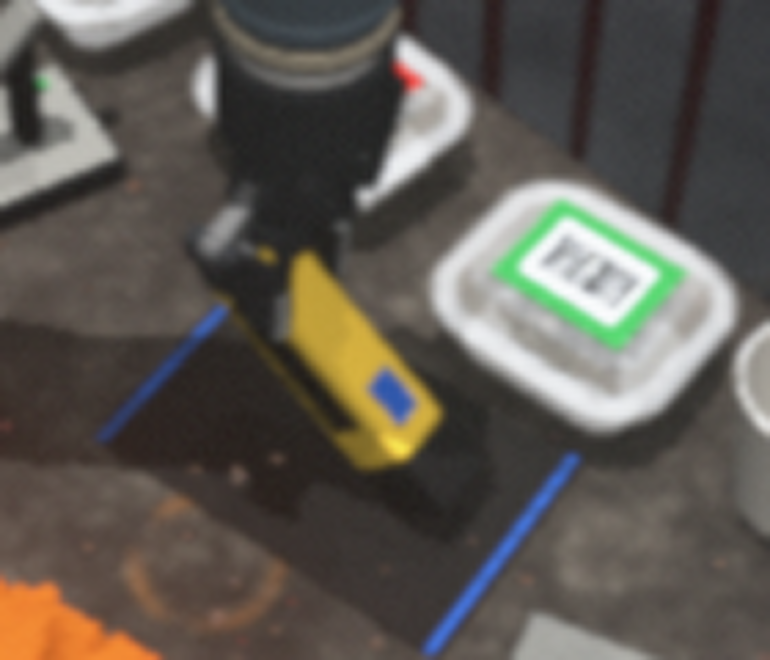

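>>> {"op": "carry_out", "data": {
  "deltas": [
    [[-0.002,0,-0.003],0],
    [[-0.003,0,-0.003],0],
    [[-0.004,0,-0.003],0],
    [[-0.004,0,-0.003],0],
    [[-0.004,0,-0.003],0],
    [[-0.004,0,-0.003],0],
    [[-0.004,0,-0.003],0],
    [[-0.004,0,-0.0025],0],
    [[-0.004,0,-0.002],0],
    [[-0.004,0,-0.002],0]
  ],
  "fingers": -0.161
}}

```text
t: 27.05
tcp_pos: [421.3, -272.1, 103.2]
eef_rot: [[-0.192, 0.981, -0.0], [0.981, 0.192, 0.0], [0.0, -0.0, -1.0]]
force: [0.2, -0.2, -1.4]
grip_width: 0.423
```

```bash
python3 - <<'E'
from h import *
s=get_state(); print(s['t'],s['tcp_pos'].round(1),s['force'],s['ft_torque'],s['grip_width'])
save("scene","s17",(240,190,380,310),5.5)
E
```

```text
27.05 [ 421.3 -272.1  103.2] [ 0.16738032 -0.17852268 -1.35119302] [0.08724589 0.04216064 0.06292435] 0.4225144846861479
```

View pics/s17.png

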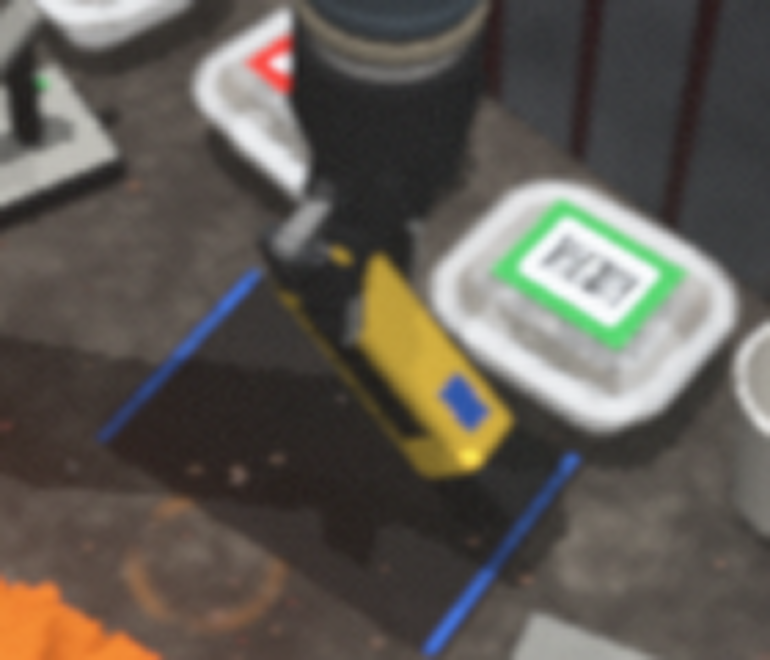

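>>> {"op": "carry_out", "data": {
  "deltas": [
    [[0,0,0],0],
    [[0,0,0],0],
    [[0,0,0],0],
    [[0,0,0],0],
    [[0,0,0],0],
    [[0,0,0],0],
    [[0,0,0],0],
    [[0,0,0],0],
    [[0,0,0],0],
    [[0,0,0],0]
  ],
  "fingers": -0.16
}}

```text
t: 28.1
tcp_pos: [421.3, -271.8, 103.1]
eef_rot: [[-0.192, 0.981, 0.0], [0.981, 0.192, 0.0], [0.0, 0.0, -1.0]]
force: [-0.1, -1.1, -1.8]
grip_width: 0.417
```

```bash
python3 - <<'E'
from h import *
s=get_state(); print(s['t'],s['tcp_pos'].round(1),s['force'],s['ft_torque'],s['grip_width'])
save("scene","s18",(240,190,380,310),5.5)
E
```

```text
28.1 [ 421.3 -271.8  103.1] [-0.10974985 -1.1030734  -1.84650202] [0.01337385 0.03928754 0.02438489] 0.4166120602912871
```

View pics/s18.png

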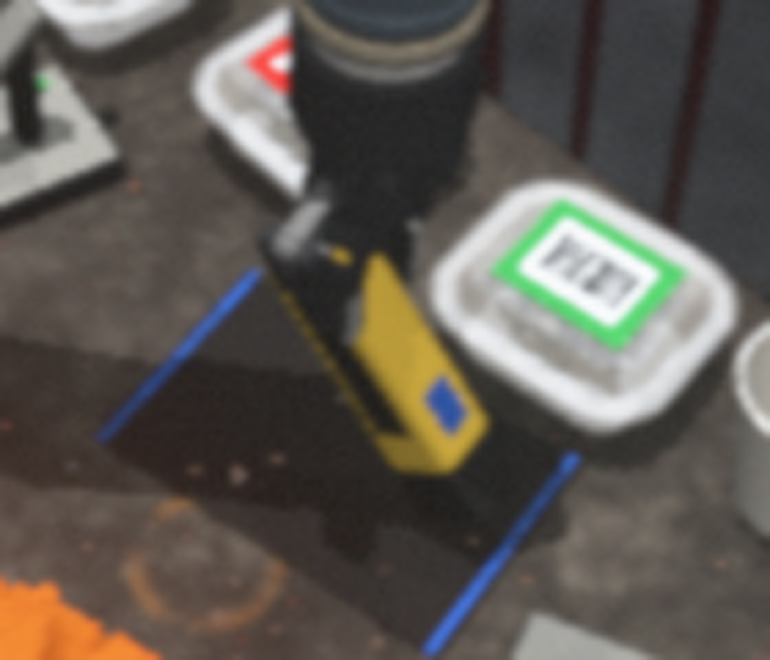

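```bash
cat > fit.py <<'E'
from h import *
from scipy.optimize import least_squares
# tool-held scanner: scanner x = c*(-tx)+s*tz (nose down by th) ; y=ty
def axes(R,th):
    X=-R[:,0]*np.cos(th)+R[:,2]*np.sin(th); Y=R[:,1]; return X,Y,np.cross(X,Y)
def fit(pos,R,M,px,cam="scene",g0=-48,th0=.8):
    def f(p):
        X,Y,Z=axes(R,p[0]); piv=pos-R[:,2]*24
        c=piv-X*p[1]-Z*p[2]
        return np.r_[(proj(cam,c+np.array(M)@np.array([X,Y,Z]))-px).ravel(),(p[1]-g0)/4,(p[2]-5)/3]
    o=least_squares(f,[th0,g0,5]); p=o.x
    X,Y,Z=axes(R,p[0]); c=pos-R[:,2]*24-X*p[1]-Z*p[2]
    print("theta",np.degrees(p[0]),"g",p[1],"dz",p[2],"res",o.fun.round(1)); print("X",X.round(3),"c",c.round(1),"nose",(c+75*X).round(1)); return p,c,X
E
python3 - <<'E'
from fit import *
s=get_state()
fit(s['tcp_pos'],s['eef_rot'],[(45,18,20),(45,-18,20),(45,-18,-20)],np.array([(490,425),(450,472),(388,462)])/5.5+[240,190])
E
```

```text
theta 54.13677427538658 g -43.83099292493181 dz 4.564458910225932 res [ 0.3 -0.6 -0.2  0.7 -0.5  1.   1.  -0.1]
X [ 0.112 -0.575 -0.81 ] c [ 425.5 -293.4   88.8] nose [ 433.9 -336.5   28.1]
```

>>> {"op": "carry_out", "data": {
  "deltas": [
    [[0,0,0.004],0],
    [[0,0,0.004],0],
    [[0,0,0.004],0],
    [[-0.001,0,0.002],0],
    [[-0.003,0,0],0],
    [[-0.005,0,-0.0015],0],
    [[-0.005,0,-0.0015],0],
    [[-0.005,0,-0.0015],0],
    [[-0.005,0,-0.001],0],
    [[-0.005,0,-0.001],0]
  ],
  "fingers": -0.166
}}

```text
t: 29.15
tcp_pos: [427.0, -300.4, 95.8]
eef_rot: [[-0.192, 0.981, 0.0], [0.981, 0.192, 0.001], [0.001, 0.0, -1.0]]
force: [-2.0, 2.0, 4.2]
grip_width: 0.416
```

```bash
python3 - <<'E'
from h import *
s=get_state(); print(s['t'],s['tcp_pos'].round(1),s['force'],s['ft_torque'],s['grip_width'])
save("scene","s19",(240,190,380,310),5.5)
E
```

```text
29.15 [ 427.  -300.4   95.8] [-1.98443211  2.03152441  4.2168823 ] [ 0.40812407  0.29936586 -0.03478178] 0.41572497298953137
```

View pics/s19.png

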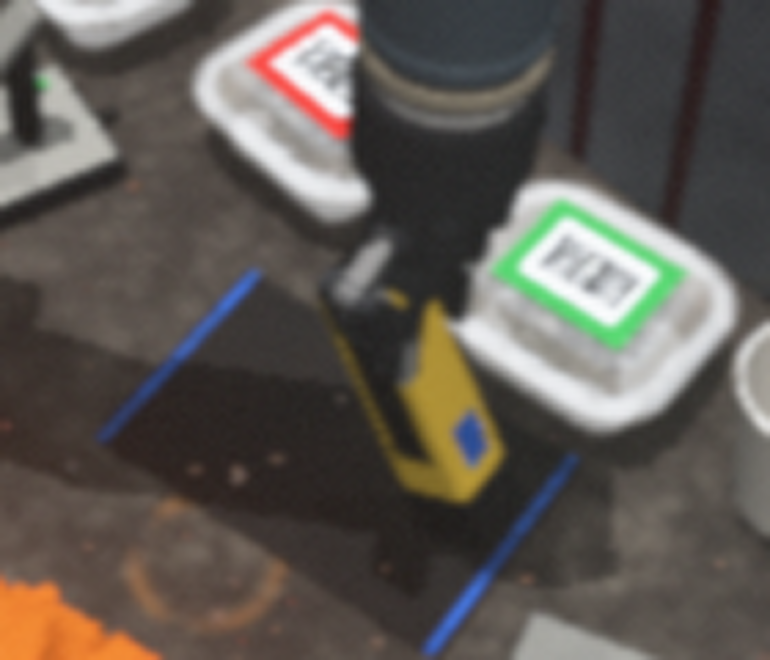

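>>> {"op": "carry_out", "data": {
  "deltas": [
    [[-0.004,0,-0.001],0],
    [[-0.004,0,-0.001],0],
    [[-0.004,0,-0.0005],0],
    [[-0.004,0,-0.0005],0],
    [[-0.004,0,0],0],
    [[-0.004,0,0],0],
    [[-0.004,0,0],0],
    [[-0.004,0,0.0],0],
    [[-0.003,0,0],0],
    [[0,0,0],0]
  ]
}}

```text
t: 30.2
tcp_pos: [433.5, -335.2, 98.6]
eef_rot: [[-0.191, 0.982, 0.0], [0.982, 0.191, -0.0], [-0.0, -0.0, -1.0]]
force: [-0.5, 1.2, -1.5]
grip_width: 0.423
```

```bash
python3 - <<'E'
from h import *
s=get_state(); print(s['t'],s['tcp_pos'].round(1),s['force'],s['ft_torque'],s['grip_width'])
save("scene","s20",(240,190,380,310),5.5)
E
```

```text
30.2 [ 433.5 -335.2   98.6] [-0.48518096  1.2282607  -1.54017677] [-0.01974416  0.00166044 -0.01167757] 0.4228958825958616
```

View pics/s20.png

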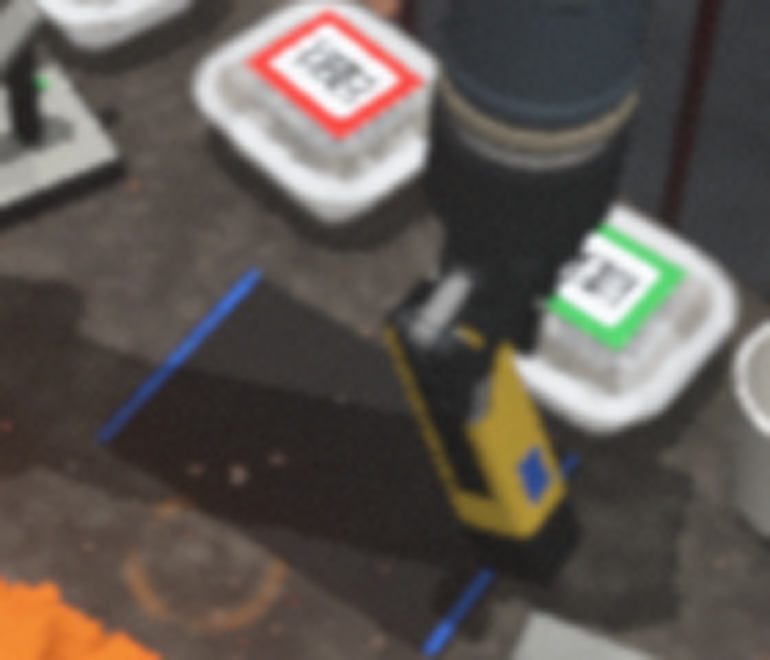

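```bash
python3 - <<'E'
from fit import *
s=get_state()
fit(s['tcp_pos'],s['eef_rot'],[(45,18,20),(45,-18,20),(45,-18,-20)],np.array([(565,495),(519,538),(463,522)])/5.5+[240,190],th0=1.1)
fit(np.array([427,-300.4,95.8]),s['eef_rot'],[(45,18,20),(45,-18,20),(45,-18,-20)],np.array([(505,458),(458,503),(404,485)])/5.5+[240,190],th0=1.1)
E
```

```text
theta 69.85795055442024 g -42.40300604576232 dz 6.428074249401173 res [ 0.5 -0.4  1.3  1.9 -2.  -0.2  1.4  0.5]
X [ 0.066 -0.338 -0.939] c [ 435.  -343.2   80.5] nose [ 440.  -368.6   10.1]
theta 67.98592503331544 g -41.86461243268598 dz 6.0091158858547855 res [ 0.3 -0.2  1.2  1.4 -1.8  0.3  1.5  0.3]
X [ 0.072 -0.368 -0.927] c [ 428.9 -310.3   78.7] nose [ 434.3 -337.9    9.2]
```

>>> {"op": "carry_out", "data": {
  "deltas": [
    [[0,0,-0.006],0],
    [[0.025,0,0],0],
    [[0.025,0,0],0],
    [[0,0,0.004],0],
    [[0,0,0.0035],0],
    [[-0.001,0,0.002],0],
    [[-0.004,0,0],0],
    [[-0.005,0,0],0],
    [[-0.005,0,-0.0005],0],
    [[-0.005,0,0],0]
  ]
}}

```text
t: 31.25
tcp_pos: [428.6, -306.7, 96.5]
eef_rot: [[-0.191, 0.982, 0.002], [0.982, 0.191, -0.001], [-0.001, 0.002, -1.0]]
force: [-0.4, 0.9, 5.0]
grip_width: 0.422
```

>>> {"op": "carry_out", "data": {
  "deltas": [
    [[-0.005,0,0],0],
    [[-0.005,0,0],0],
    [[-0.005,0,0],0],
    [[-0.005,0,0],0],
    [[-0.004,0,0],0],
    [[0,0,0],0],
    [[0,0,-0.01],0],
    [[0,0,-0.02],0],
    [[0,0,-0.02],0],
    [[0,0,0],0]
  ]
}}

```text
t: 32.25
tcp_pos: [433.7, -330.2, 148.2]
eef_rot: [[-0.192, 0.981, 0.005], [0.981, 0.192, -0.003], [-0.004, 0.004, -1.0]]
force: [0.6, -1.3, -1.8]
grip_width: 0.421
```

```bash
python3 - <<'E'
from h import *
s=get_state(); print(s['t'],s['tcp_pos'].round(1),s['force'],s['ft_torque'],s['grip_width'],s['q'].round(2))
save("scene","s21",(240,190,380,310),5.5)
E
```

```text
32.25 [ 433.7 -330.2  148.2] [ 0.60011822 -1.34855608 -1.75632026] [ 0.01919397 -0.01848649  0.07502604] 0.42090723882969067 [-0.01  0.38  0.74  1.95 -0.32  0.93  1.09]
```

View pics/s21.png

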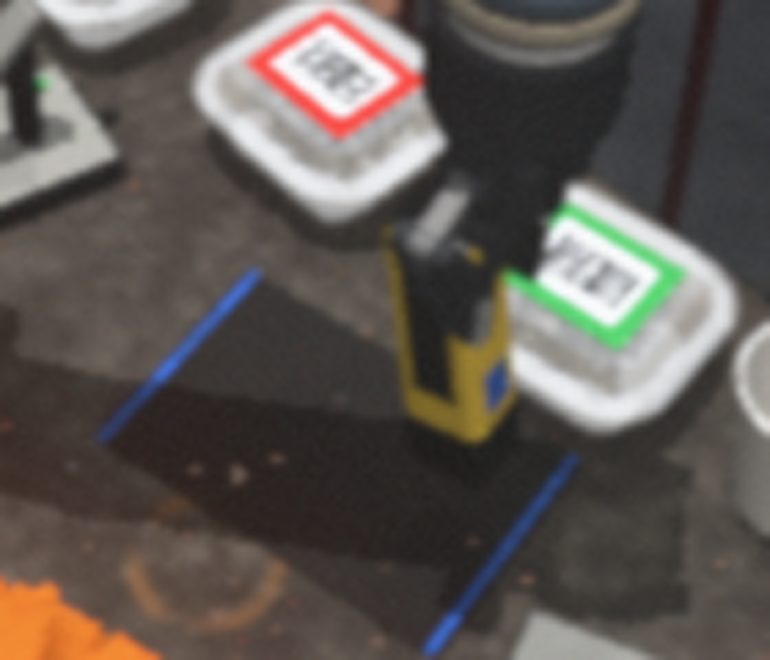

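```bash
python3 - <<'E'
from fit import *
s=get_state()
p,c,X=fit(s['tcp_pos'],s['eef_rot'],[(45,18,20),(45,-18,20),(45,-18,-20)],np.array([(515,393),(473,442),(413,415)])/5.5+[240,190],th0=1.4)
L=np.array([551.3,-301,61]); R=s['eef_rot']
print("window+7cm",c+75*X+70*X/-X[2], "need shift",(L-(c+145*X)), R.T@(L-(c+145*X)))
E
```

```text
theta 87.48669542447601 g -36.442225730761535 dz 6.674682480529572 res [ 0.8  1.3  0.5  2.4 -2.6 -0.7  2.9  0.6]
X [ 0.011 -0.044 -0.999] c [ 432.1 -324.3  134. ] nose [ 432.9 -327.6   59.1]
window+7cm [ 433.66789538 -330.7019485   -10.92050799] need shift [117.63291392  29.69871604  71.84757015] [  6.46059348 121.31652813 -71.56919897]
```

>>> {"op": "carry_out", "data": {
  "deltas": [
    [[0,0,-0.01],0],
    [[0,0,-0.03],0],
    [[0,0,-0.03],0],
    [[0,0.01,-0.002],0],
    [[0.002,0.025,0],0],
    [[0.002,0.03,0],0],
    [[0.002,0.03,0],0],
    [[0,0.02,0],0],
    [[0,0.006,0],0],
    [[0,0,0],0]
  ],
  "fingers": -1
}}

```text
t: 33.3
tcp_pos: [549.9, -299.0, 216.1]
eef_rot: [[-0.193, 0.981, -0.003], [0.981, 0.193, 0.001], [0.001, -0.003, -1.0]]
force: [-0.1, -0.7, -2.2]
grip_width: 0.409
```

```bash
python3 - <<'E'
from h import *
s=get_state(); print(s['t'],s['tcp_pos'].round(1),s['eef_rot'].round(3).tolist(),s['force'],s['ft_torque'],s['grip_width'],s['q'].round(2))
save("scene","s22",(290,120,420,270),4.5); save("top","t22",(280,90,420,230),4.5)
save("wrist","w22")
E
```

```text
33.3 [ 549.9 -299.   216.1] [[-0.193, 0.981, -0.003], [0.981, 0.193, 0.001], [0.001, -0.003, -1.0]] [-0.06005068 -0.72620239 -2.18835755] [-0.04940885  0.02455742  0.0021228 ] 0.4087878588545362 [-0.09  0.45  0.73  1.68 -0.33  1.14  0.92]
```

View pics/s22.png

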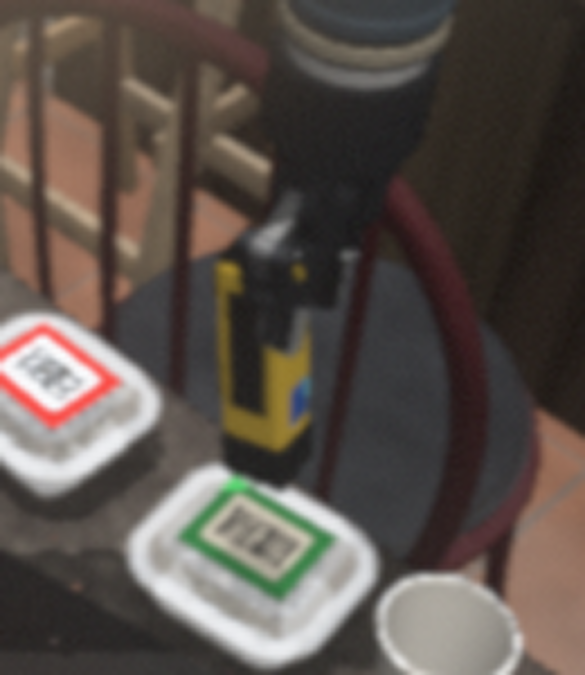

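View pics/w22.png

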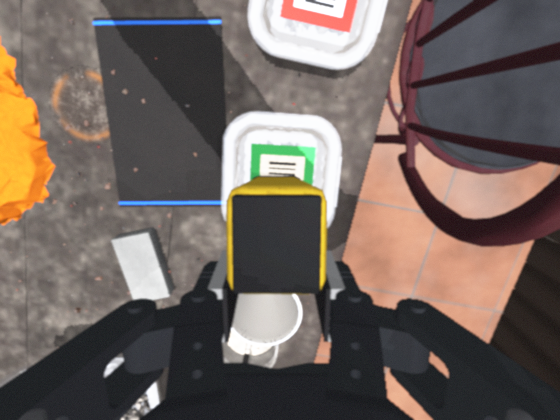

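View pics/t22.png

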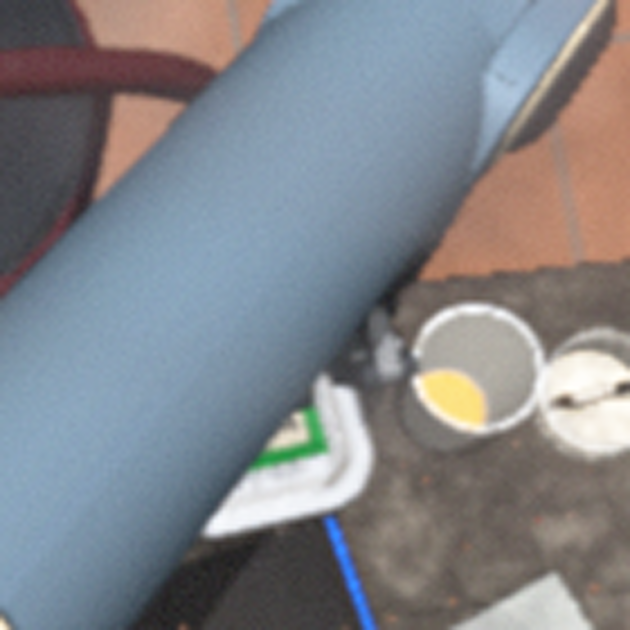

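```bash
python3 - <<'E'
from fit import *
s=get_state()
pos,R=s['tcp_pos'],s['eef_rot']
p,c,X=fit(pos,R,[(45,18,20),(45,-18,20),(45,-18,-20),(-75,-18,-20)],np.array([(312,432),(276,453),(223,430),(216,262)])/4.5+[290,120],th0=1.4,g0=-42)
X,Y,Z=axes(R,p[0])
for q in [(-75,18,-20),(-75,-18,-20),(-75,18,20),(-75,-18,20)]: print(q,wproj(c+np.array(q)@np.array([X,Y,Z]),pos,R).round())
L=np.array([551.3,-301,61]); d=L-c; print("label in scanner",d@X,d@Y,d@Z)
# label corners near edge visible in wrist
print(wunproj([(250,145),(314,147)],61,pos,R))
E
```

```text
theta 84.37385533820543 g -38.82909632249716 dz 12.563557111497461 res [ 0.4 -2.3  1.2  1.8 -1.4  0.6  1.6  0.5  0.8  2.5]
X [ 0.017 -0.096 -0.995] c [ 546.6 -292.   201.4] nose [ 547.9 -299.2  126.8]
(-75, 18, -20) [[331. 218.]]
(-75, -18, -20) [[226. 218.]]
(-75, 18, 20) [[328. 326.]]
(-75, -18, 20) [[229. 326.]]
label in scanner 140.70457972712387 3.074422810009701 -3.991311312613267
[[ 515.59124715 -267.68245554   61.        ]
 [ 575.62265124 -258.01940962   61.        ]]
```

```bash
python3 - <<'E'
from fit import *
s=get_state(); pos,R=s['tcp_pos'],s['eef_rot']
M=[(45,18,20),(45,-18,20),(45,-18,-20),(-75,-18,-20)]; px=np.array([(312,432),(276,453),(223,430),(216,262)])/4.5+[290,120]
T=[(-75,18,-20),(-75,-18,-20),(-75,18,20),(-75,-18,20)]; wp=np.array([(326,188),(227,188),(329,294),(226,294)])
def f(p,full=False):
    X,Y,Z=axes(R,p[0]); A=np.array([X,Y,Z]); c=pos+R@p[1:4]
    if full: return c,X,Y,Z
    return np.r_[(proj("scene",c+np.array(M)@A)-px+p[4:6]).ravel(),(wproj(c+np.array(T)@A,pos,R)-wp).ravel()/3,p[4:6]/1.5]
for th in (None,):
    o=least_squares(f,[1.45,0,0,-15,0,0]); print(np.degrees(o.x[0]),o.x[1:],o.fun.round(1))
    c,X,Y,Z=f(o.x,True); L=np.array([551.3,-301,61]); d=L-c; print(c.round(1),"label in scanner",d@X,d@Y,d@Z)
E
```

```text
82.14754434268274 [14.87505326 -0.4007694  21.78256534  1.77088429 -0.83674113] [ 0.2 -2.5  0.9  1.6 -1.5  0.9 -0.5  0.4  0.7 -0.2 -0.3 -0.2 -1.1  0.4
  0.9  0.3  1.2 -0.6]
[ 545.  -286.   195.5] label in scanner 135.4340570479654 3.4751922067155783 -2.5261556334354505
```

>>> {"op": "carry_out", "data": {
  "deltas": [
    [[0.001,0.001,-0.003],0],
    [[0.001,0.002,-0.003],0],
    [[0.001,0,0],0],
    [[0,0,0],0],
    [[0,0,0],0],
    [[0,0,0],0],
    [[0,0,0],0],
    [[0,0,0],0],
    [[0,0,0],0],
    [[0,0,0],0]
  ]
}}

```text
t: 34.45
tcp_pos: [552.3, -296.2, 223.5]
eef_rot: [[-0.191, 0.981, -0.0], [0.981, 0.191, 0.0], [0.0, -0.0, -1.0]]
force: [1.4, -0.4, -1.6]
grip_width: 0.409
```

>>> {"op": "carry_out", "data": {
  "deltas": [
    [[0,0,0],0],
    [[0,0,0],0],
    [[0,0,0],0],
    [[0,0,0],0],
    [[0,0,0],0],
    [[0,0,0],0],
    [[0,0,0],0],
    [[0,0,0],0],
    [[0,0,0],0],
    [[0,0,0],0]
  ]
}}

```text
t: 35.45
tcp_pos: [552.3, -296.2, 223.5]
eef_rot: [[-0.191, 0.982, -0.0], [0.982, 0.191, 0.0], [0.0, 0.0, -1.0]]
force: [0.4, -0.4, -2.0]
grip_width: 0.409
```

```bash
python3 - <<'E'
from h import *
s=get_state(); print(s['t'],s['tcp_pos'].round(1),s['eef_rot'].round(3).tolist(),s['force'],s['grip_width'],abs(s['joint_vel']).max())
save("scene","s23",(320,180,380,260),7.5)
save("wrist","w23")
E
```

```text
35.45 [ 552.3 -296.2  223.5] [[-0.191, 0.982, -0.0], [0.982, 0.191, 0.0], [0.0, 0.0, -1.0]] [ 0.43387755 -0.43755094 -1.99392066] 0.40898123683313015 0.0016359566213057506
```

View pics/s23.png

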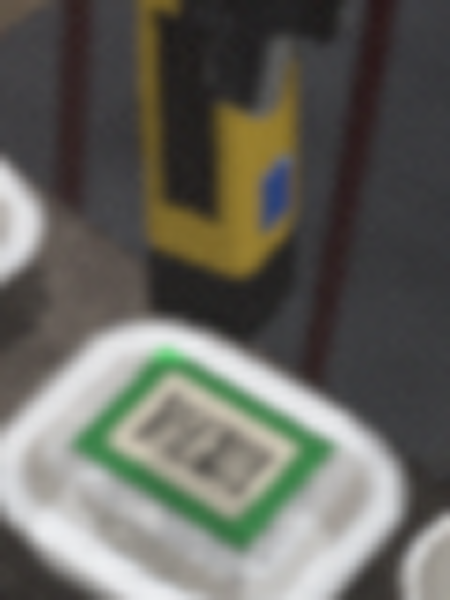

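```bash
python3 - <<'E'
from fit import *
s=get_state(); R=s['eef_rot']; L=np.array([551.3,-301,61])
lab=unproj("scene",np.array([(165,352),(333,448),(243,548),(78,443)])/7.5+[320,180],61); print("label scene",lab.mean(0).round(1))
obs=np.array([(148,245),(240,280),(300,238)])/7.5+[320,180]
M=[(45,-18,-20),(45,-18,20),(45,18,20)]
for Lx in (L,lab.mean(0)):
  for th in (80,83,86,90):
    X,Y,Z=axes(R,np.radians(th)); 
    def f(p):
        c=Lx-p[0]*X-p[1]*Y-p[2]*Z; return np.r_[(proj("scene",c+np.array(M)@np.array([X,Y,Z]))-obs).ravel(),(p-[143,0,0])/50]
    o=least_squares(f,[143,0,0]); print(th,o.x.round(1),o.fun[:6].round(1))
E
```

```text
label scene [ 551.7 -302.9   61. ]
80 [115.  -31.9   7.9] [-0.6  0.6  0.8  1.  -0.3 -1.7]
83 [115.3 -31.6  11.4] [-0.6  0.2  0.8  1.2 -0.3 -1.5]
86 [115.2 -31.4  14.9] [-0.6 -0.1  0.8  1.4 -0.3 -1.3]
90 [114.8 -31.1  19.6] [-0.5 -0.6  0.8  1.7 -0.3 -1.1]
80 [115.6 -31.7   9.7] [-0.6  0.6  0.8  1.  -0.3 -1.7]
83 [115.7 -31.4  13.2] [-0.6  0.2  0.8  1.2 -0.3 -1.5]
86 [115.5 -31.1  16.7] [-0.6 -0.1  0.8  1.4 -0.3 -1.3]
90 [115.  -30.9  21.5] [-0.5 -0.6  0.8  1.7 -0.3 -1.1]
```

View pics/w23.png

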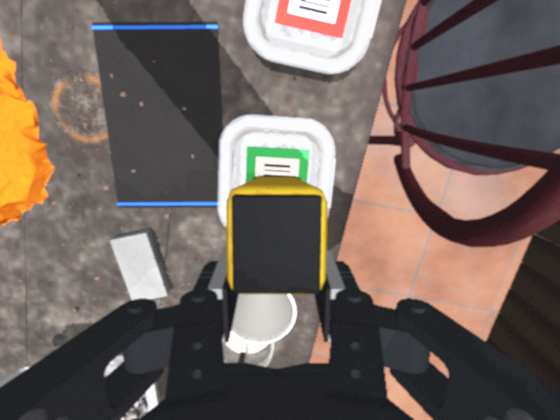

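```bash
python3 - <<'E'
from fit import *
s=get_state(); R=s['eef_rot']; pos=s['tcp_pos']
obs=np.array([(148,245),(240,280),(300,238)])/7.5+[320,180]
M=[(45,-18,-20),(45,-18,20),(45,18,20)]
T=[(-75,18,-20),(-75,-18,-20),(-75,18,20),(-75,-18,20)]; wp=np.array([(324,190),(228,190),(328,293),(227,293)])
for Lx in (np.array([551.7,-302.9,61]),np.array([551.1,-299.4,61])):
  for th in (78,82,86,90):
    X,Y,Z=axes(R,np.radians(th)); A=np.array([X,Y,Z])
    def f(p):
        c=Lx-p[0]*X-p[1]*Y-p[2]*Z; return np.r_[(proj("scene",c+np.array(M)@A)-obs).ravel(),(p[1]-(Lx-pos)@Y)/1.]
    o=least_squares(f,[143,0,0]); p=o.x; c=Lx-p[0]*X-p[1]*Y-p[2]*Z
    w=wproj(c+np.array(T)@A,pos,R)
    print(th,p.round(1),o.fun[:6].round(1),"tool c",(R.T@(c-pos)).round(1),"tail wrist",w[[0,2]].round(0).tolist())
E
```

```text
78 [146.6  -1.9 -11.4] [-1.2  0.9  0.9  1.1  0.2 -2. ] tool c [12.9  0.1 16.8] tail wrist [[331.0, 180.0], [330.0, 294.0]]
82 [147.6  -1.9  -4.3] [-1.2  0.4  0.9  1.4  0.2 -1.7] tool c [ 9.8  0.1 15.8] tail wrist [[332.0, 205.0], [329.0, 316.0]]
86 [148.2  -1.9   2.9] [-1.2 -0.2  0.9  1.7  0.2 -1.5] tool c [ 6.7  0.1 14.9] tail wrist [[332.0, 231.0], [328.0, 336.0]]
90 [148.2  -1.9  10.1] [-1.1 -0.7  0.9  1.9  0.1 -1.2] tool c [ 3.6  0.1 14.4] tail wrist [[332.0, 256.0], [327.0, 354.0]]
78 [145.9  -1.8 -14.8] [-1.2  0.9  0.9  1.1  0.2 -2. ] tool c [12.9  0.1 16.8] tail wrist [[331.0, 180.0], [330.0, 294.0]]
82 [147.2  -1.8  -7.8] [-1.2  0.4  0.9  1.4  0.2 -1.7] tool c [ 9.8  0.1 15.8] tail wrist [[332.0, 205.0], [329.0, 316.0]]
86 [147.9  -1.8  -0.6] [-1.2 -0.2  0.9  1.7  0.2 -1.5] tool c [ 6.7  0.1 14.9] tail wrist [[332.0, 231.0], [328.0, 336.0]]
90 [148.2  -1.8   6.5] [-1.1 -0.7  0.9  1.9  0.1 -1.2] tool c [ 3.6  0.1 14.4] tail wrist [[332.0, 256.0], [327.0, 354.0]]
```

```bash
python3 - <<'E'
import cv2
a=cv2.imread("pics/w23.png");cv2.imwrite("pics/w23c.png",cv2.resize(a[130:310,205:350],None,fx=3.3,fy=3.3,interpolation=cv2.INTER_CUBIC))
E
```

```text
(no output)
```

View pics/w23c.png

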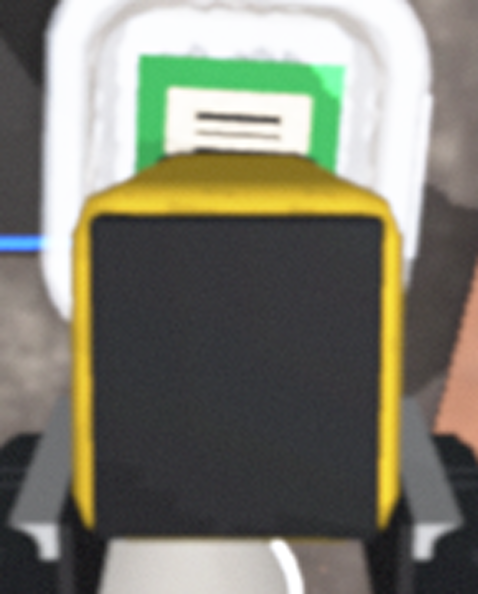

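```bash
python3 - <<'E'
from fit import *
s=get_state(); R=s['eef_rot']; pos=s['tcp_pos']
obs=np.array([(148,245),(240,280),(300,238)])/7.5+[320,180]-0.4
M=np.array([(45,-18,-20),(45,-18,20),(45,18,20)])
W=np.array([(45,0,-20),(75,0,-20),(-75,0,20),(-75,0,-20)]); wv=np.array([177.9,176.4,294.5,190.])
L=np.array([551.3,-301,61])
for ws in (1,.3,.05):
  def f(p,full=0):
    X,Y,Z=axes(R,p[0]); A=np.array([X,Y,Z]); c=pos+R@np.array([p[1],0,p[2]])
    if full: return c,X,Y,Z
    return np.r_[ws*(proj("scene",c+M@A)-obs).ravel(),(wproj(c+W@A,pos,R)[:,1]-wv)/[1,1,2.5,2.5]]
  o=least_squares(f,[1.4,8,16]); c,X,Y,Z=f(o.x,1); d=L-c
  print(np.degrees(o.x[0]),o.x[1:].round(1),o.fun.round(1),"label:",d@X,d@Y,d@Z, "nose",(c+75*X).round(1))
E
```

```text
80.12609455120288 [13.1 18.3] [-1.5  1.3  0.5  1.9 -0.2 -1.2 -0.3  0.2  1.5 -1.2] label: 145.1233743940609 -1.9055003559818686 -7.374681539104968 nose [ 552.3 -296.   131.3]
80.51116838685753 [11.7 23.1] [-0.4  0.8  0.2  1.  -0.   0.1 -0.2  0.1  0.5 -0.4] label: 140.26998257229297 -1.9055003559818353 -6.932957406708377 nose [ 552.4 -296.8  126.5]
80.69870789118377 [11.  25.5] [-0.1  0.2  0.   0.2 -0.   0.1 -0.1  0.1  0.  -0. ] label: 137.7968911080832 -1.9055003559819124 -6.7768086085533215 nose [ 552.5 -297.2  124.1]
```

>>> {"op": "carry_out", "data": {
  "deltas": [
    [[0.003,-0.001,0],0],
    [[0.003,0,0],0],
    [[0,0,0],0],
    [[0,0,0],0],
    [[0,0,0],0],
    [[0,0,0],0],
    [[0,0,0],0],
    [[0,0,0],0],
    [[0,0,0],0],
    [[0,0,0],0]
  ]
}}

```text
t: 36.55
tcp_pos: [550.2, -290.5, 223.5]
eef_rot: [[-0.191, 0.982, -0.0], [0.982, 0.191, 0.0], [0.0, 0.0, -1.0]]
force: [-0.7, -0.9, -2.4]
grip_width: 0.408
```

>>> {"op": "carry_out", "data": {
  "deltas": [
    [[0,0,0],0],
    [[0,0,0],0],
    [[0,0,0],0],
    [[0,0,0],0],
    [[0,0,0],0],
    [[0,0,0],0],
    [[0,0,0],0],
    [[0,0,0],0],
    [[0,0,0],0],
    [[0,0,0],0]
  ]
}}

```text
t: 37.55
tcp_pos: [550.2, -290.5, 223.6]
eef_rot: [[-0.192, 0.981, -0.0], [0.981, 0.192, 0.0], [0.0, 0.0, -1.0]]
force: [-0.4, -0.3, -1.8]
grip_width: 0.412
```

>>> {"op": "carry_out", "data": {
  "deltas": [
    [[-0.0083,-0.0249,0],0],
    [[-0.0083,-0.0249,0],0],
    [[-0.0083,-0.0249,0],0],
    [[-0.0083,-0.0249,0],0],
    [[-0.0083,-0.0249,0],0],
    [[0,0,0.02],0],
    [[0,0,0.025],0],
    [[0,0,0.03],0],
    [[0,0,0.02],0],
    [[0,0,0.01],0]
  ]
}}

```text
t: 38.55
tcp_pos: [435.1, -354.3, 116.8]
eef_rot: [[-0.191, 0.981, -0.002], [0.981, 0.191, 0.002], [0.002, -0.002, -1.0]]
force: [-0.2, 0.7, -1.3]
grip_width: 0.41
```

```bash
python3 - <<'E'
from h import *
s=get_state(); print(s['t'],s['tcp_pos'].round(1),s['eef_rot'].round(3).tolist(),s['force'],s['grip_width'])
save("scene","s25",(260,190,400,310),5.5)
E
```

```text
38.55 [ 435.1 -354.3  116.8] [[-0.191, 0.981, -0.002], [0.981, 0.191, 0.002], [0.002, -0.002, -1.0]] [-0.21441853  0.66336453 -1.3460857 ] 0.40971326682532294
```

View pics/s25.png

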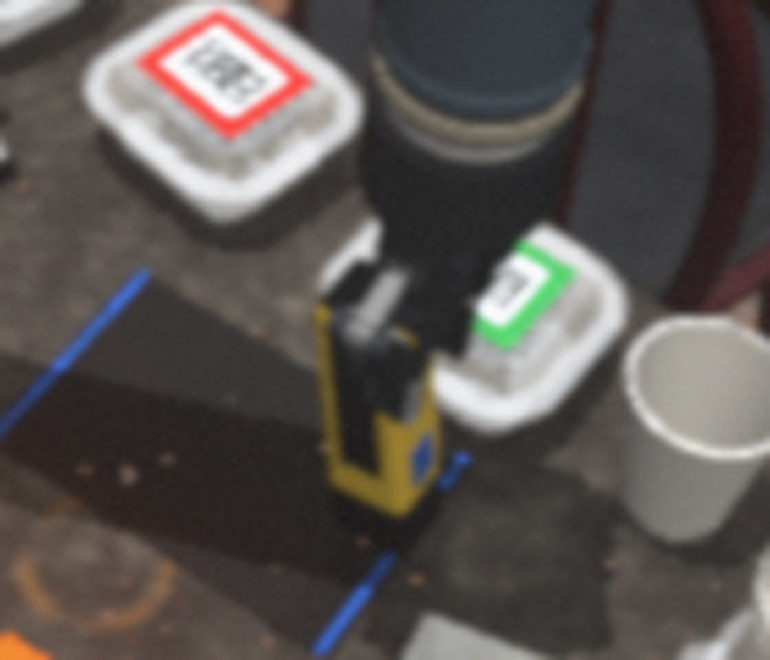

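>>> {"op": "carry_out", "data": {
  "deltas": [
    [[0,0,0.006],0],
    [[0,0,0.005],0],
    [[0,0,0.005],0],
    [[0.002,0,0.002],0],
    [[0.005,0,0.001],0],
    [[0.005,0,0],0],
    [[0.005,0,0],0],
    [[0.005,0,0],0],
    [[0.005,0,0],0],
    [[0.005,0,0.001],0]
  ],
  "fingers": -0.17
}}

```text
t: 39.6
tcp_pos: [429.9, -323.2, 98.7]
eef_rot: [[-0.192, 0.981, 0.0], [0.981, 0.192, -0.0], [-0.0, 0.0, -1.0]]
force: [0.2, 0.1, -1.9]
grip_width: 0.419
```

```bash
python3 - <<'E'
from h import *
s=get_state(); print(s['t'],s['tcp_pos'].round(1),s['force'],s['grip_width'])
save("scene","s26",(240,190,380,310),5.5)
E
```

```text
39.6 [ 429.9 -323.2   98.7] [ 0.18284973  0.10678916 -1.9459854 ] 0.41941276523585114
```

View pics/s26.png

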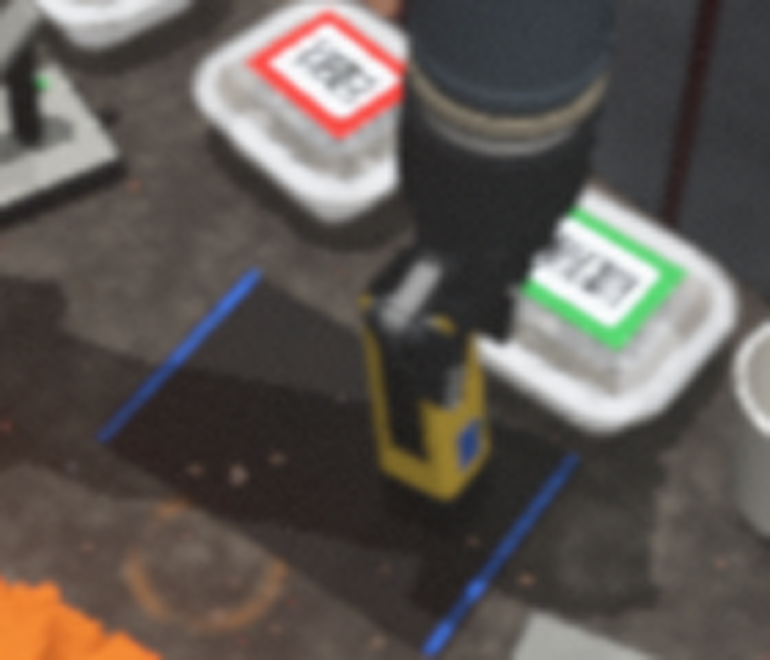

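>>> {"op": "carry_out", "data": {
  "deltas": [
    [[0,0,0.003],0],
    [[0,0,0.003],0],
    [[0.001,0,0.002],0],
    [[0.004,0,0.001],0],
    [[0.005,0,0],0],
    [[0.005,0,0],0],
    [[0.006,0,0],0],
    [[0.006,0,0.001],0],
    [[0.006,0,0.001],0],
    [[0.006,0,0.002],0]
  ]
}}

```text
t: 40.65
tcp_pos: [424.0, -288.8, 88.7]
eef_rot: [[-0.19, 0.982, 0.005], [0.982, 0.19, -0.004], [-0.005, 0.004, -1.0]]
force: [-3.9, 0.4, 20.0]
grip_width: 0.418
```

```bash
python3 - <<'E'
from h import *
s=get_state(); print(s['t'],s['tcp_pos'].round(1),s['force'],s['grip_width'])
save("scene","s27",(240,190,380,310),5.5)
E
```

```text
40.65 [ 424.  -288.8   88.7] [-3.86154055  0.36812901 20.02167276] 0.41788172833789217
```

View pics/s27.png

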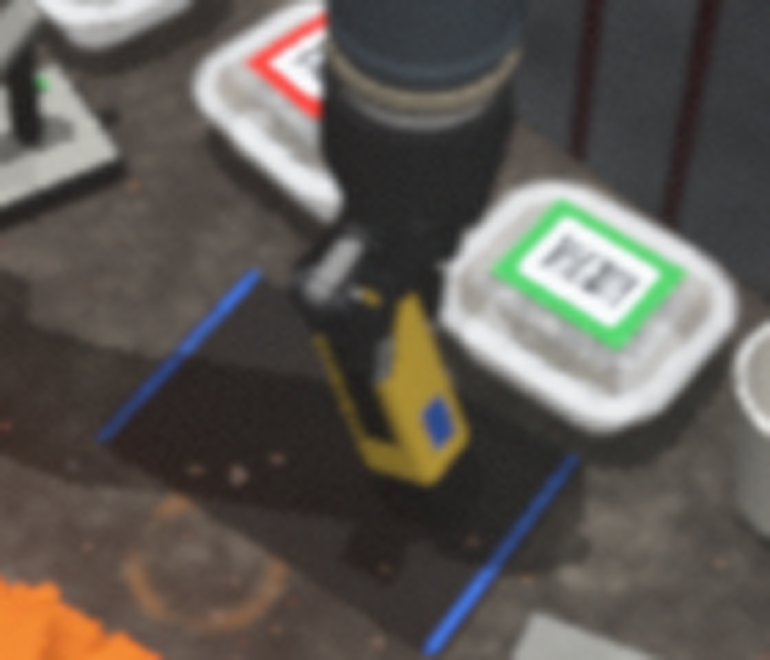

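>>> {"op": "carry_out", "data": {
  "deltas": [
    [[0.006,0,0.0005],0],
    [[0.006,0,0.001],0],
    [[0.006,0,0.0015],0],
    [[0.006,0,0.002],0],
    [[0.006,0,0.0025],0],
    [[0.006,0,0.003],0],
    [[0.006,0,0.003],0],
    [[0.006,0,0.0035],0],
    [[0.006,0,0.004],0],
    [[0.005,0,0.004],0]
  ]
}}

```text
t: 41.7
tcp_pos: [411.4, -227.1, 60.4]
eef_rot: [[-0.192, 0.981, 0.001], [0.981, 0.192, -0.0], [-0.0, 0.001, -1.0]]
force: [-0.3, -0.1, 2.5]
grip_width: 0.422
```

```bash
python3 - <<'E'
from h import *
s=get_state(); print(s['t'],s['tcp_pos'].round(1),s['force'],s['grip_width'])
save("scene","s28",(240,190,380,310),5.5)
E
```

```text
41.7 [ 411.4 -227.1   60.4] [-0.25286142 -0.08334918  2.48057721] 0.4221457513922157
```

View pics/s28.png

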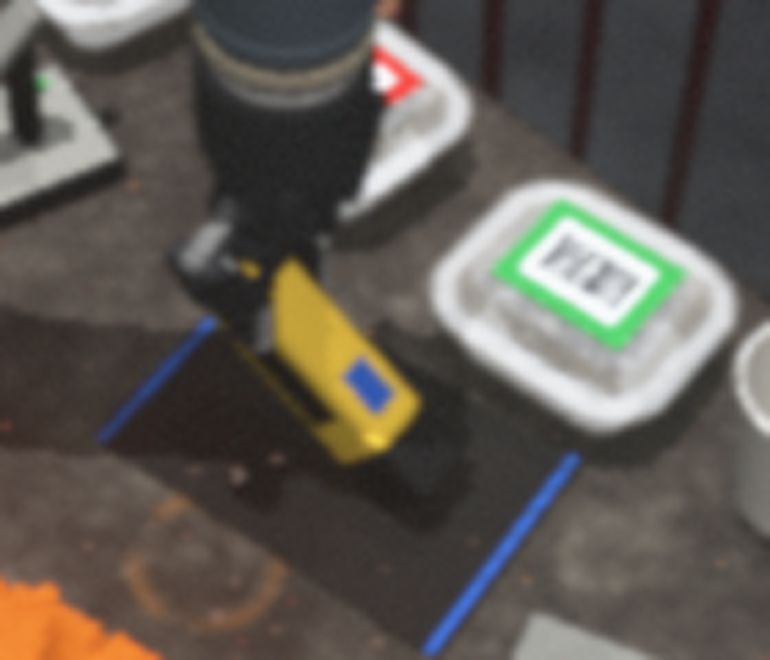

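>>> {"op": "carry_out", "data": {
  "deltas": [
    [[0,0,-0.006],0],
    [[-0.022,0,0],0],
    [[-0.022,0,0],0],
    [[0,0,0.006],0],
    [[0.003,0,0.004],0],
    [[0.005,0,0.005],0],
    [[0.005,0,0.005],0],
    [[0.005,0,0.006],0],
    [[0.004,0,0.006],0],
    [[0.004,0,0.006],0]
  ]
}}

```text
t: 42.75
tcp_pos: [414.2, -243.7, 28.0]
eef_rot: [[-0.192, 0.981, -0.001], [0.981, 0.192, 0.001], [0.002, -0.0, -1.0]]
force: [-0.9, 1.1, 2.8]
grip_width: 0.412
```

```bash
python3 - <<'E'
from h import *
s=get_state(); print(s['t'],s['tcp_pos'].round(1),s['force'],s['grip_width'])
save("scene","s29",(240,190,380,310),5.5)
E
```

```text
42.75 [ 414.2 -243.7   28. ] [-0.94061275  1.12240385  2.81630642] 0.41221668166499886
```

View pics/s29.png

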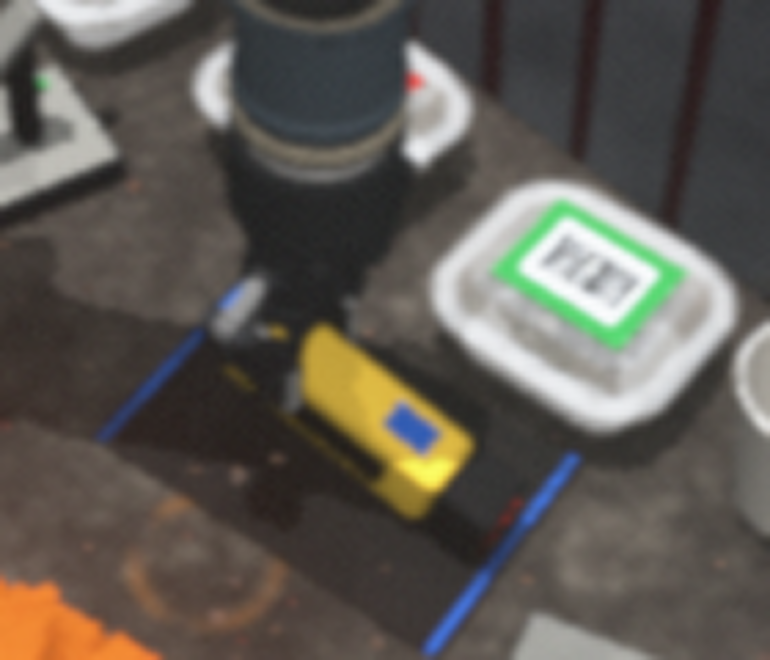

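>>> {"op": "carry_out", "data": {
  "deltas": [
    [[0.002,0,0.003],0],
    [[0.002,0,0.003],0],
    [[0.001,0,0.003],0],
    [[0,0,0.003],0],
    [[0,0,0.002],0],
    [[0,0,0],0],
    [[0,0,0],0],
    [[0,0,0],0],
    [[0,0,0],0],
    [[0,0,0],0]
  ]
}}

```text
t: 43.8
tcp_pos: [413.6, -240.4, 14.6]
eef_rot: [[-0.191, 0.982, 0.0], [0.982, 0.191, -0.0], [-0.0, 0.0, -1.0]]
force: [0.0, 0.1, -0.2]
grip_width: 0.416
```

>>> {"op": "carry_out", "data": {
  "deltas": [
    [[0,0,0],0],
    [[0,0,0],0],
    [[0,0,0],0],
    [[0,0,0],0],
    [[0,0,0],0],
    [[0,0,0],0],
    [[0,0,-0.005],0],
    [[0,0,-0.015],0],
    [[0,0,-0.03],0],
    [[0,0,-0.03],0]
  ],
  "fingers": 0.2
}}

```text
t: 44.8
tcp_pos: [412.9, -240.2, 95.4]
eef_rot: [[-0.191, 0.982, -0.001], [0.982, 0.191, 0.0], [0.0, -0.001, -1.0]]
force: [0.6, -0.4, 0.7]
grip_width: 0.607
```

>>> {"op": "carry_out", "data": {
  "deltas": [
    [[0,0,-0.03],0],
    [[0,0,-0.03],0],
    [[0,0,-0.03],0],
    [[0.01,0,0],0],
    [[0.0,0,0],0],
    [[0,0,0],0],
    [[0,0,0],0],
    [[0,0,0],0],
    [[0,0,0],0],
    [[0,0,0],0]
  ]
}}

```text
t: 45.8
tcp_pos: [411.4, -230.6, 184.3]
eef_rot: [[-0.191, 0.982, -0.001], [0.982, 0.191, -0.0], [0.0, -0.001, -1.0]]
force: [0.3, 1.0, -0.4]
grip_width: 0.597
```

```bash
python3 - <<'E'
from h import *
s=get_state(); print(s['t'],s['tcp_pos'].round(1),s['force'],s['grip_width'])
save("scene","s30",(240,190,380,310),5.5)
save("wrist","w30"); a=cv2.imread("pics/w30.png")
pos,R=s['tcp_pos'],s['eef_rot']
h=cv2.cvtColor(a,cv2.COLOR_BGR2HSV); m=cv2.inRange(h,(20,120,90),(34,255,255)); m[:,:200]=0;m[:,350:]=0
y,x=np.nonzero(m); b=cv2.boxPoints(cv2.minAreaRect(np.c_[x,y].astype(np.float32))); b=b[np.argsort(b[:,1])]
tail,bo=wunproj([b[:2].mean(0),b[2:].mean(0)],43,pos,R); u=(bo-tail)/np.linalg.norm(bo-tail); c=(bo+tail)/2+15*u
yaw=np.radians(11.1); d=c[:2]-[418.8,-266.7]; print(np.linalg.norm(bo-tail),c.round(1),"in mat",d@[np.cos(yaw),np.sin(yaw)],d@[-np.sin(yaw),np.cos(yaw)])
E
```

```text
45.8 [ 411.4 -230.6  184.3] [ 0.34619619  1.01008708 -0.38671994] 0.5965898985057198
117.82561203794812 [ 419.4 -277.5   43. ] in mat -1.4929682285309376 -10.709949803276368
```

View pics/s30.png

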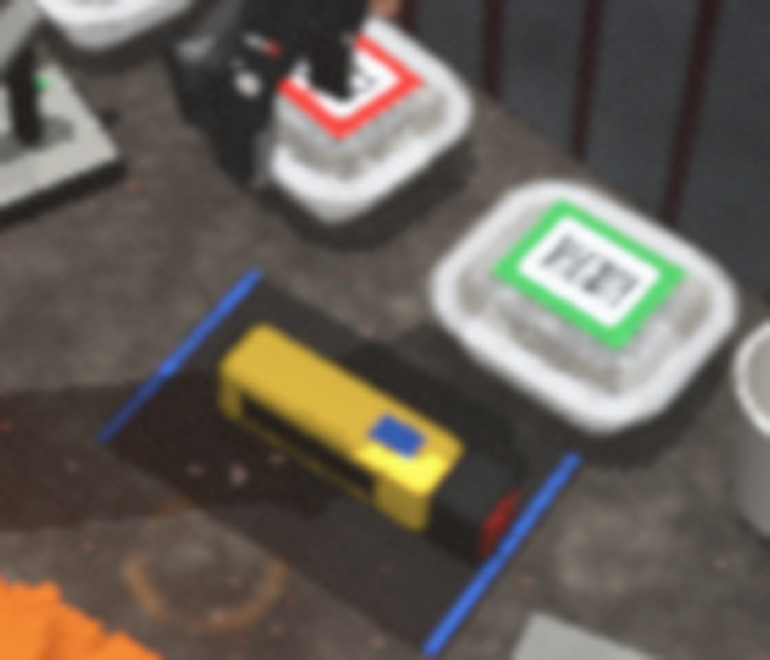

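View pics/w30.png

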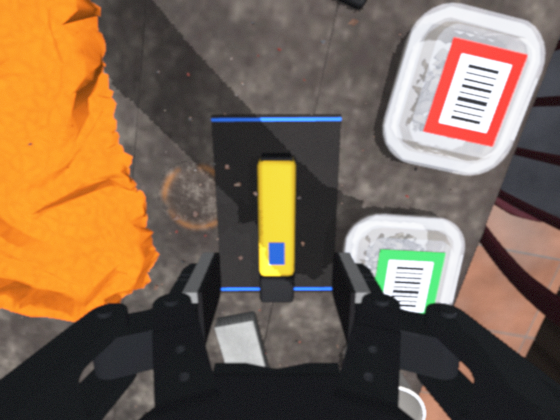

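```bash
python3 - <<'E'
from plant import r, get_state
print(r.finish_job(), get_state()['t'])
E
```

```text
the job is handed in; nothing more can be done
the job is handed in; nothing more can be done
```

The job is handed in at about 46 s of the 64 s. The scanner was laid flat, held over the green label, and laid flat again. No verdict came back, so what follows rests on my own measurements.

**What I did**
- I lifted the scanner out of its cradle at 45°, rolled it flat on the mat against its tail, and let go.
- The tool can only point down, so I gripped the scanner near its tail with a light grip. I let gravity and a drag of the nose on the mat tip it nose-down, then gripped it firmly.
- I held it over the green label twice, about 1.5 to 2 s each time, then rolled it flat on the mat and released it.

**Where the checks disagreed**
- **Dropped scanner:** while loosening the grip I dropped it twice, from a few centimetres. It landed flat on the mat both times, and I took it again.
- **Beam position:** camera fits at the first hold put the scanner 8–12° off vertical and its window about 60–72 mm above the label. The beam was about 2 mm off sideways and 3–13 mm off the other way, depending on the fit. I shifted 6 mm to centre it and held again, but took no new picture, so the second hold is only expected to be within about 7 mm.

**Last checks**
- **Scanner:** the wrist camera shows it flat on the mat with its middle about 1.5 mm and 11 mm from the mat's middle. The gripper is open and well clear of it.
- **Surroundings:** the green and red punnets, cup and whetstone look unmoved in the last pictures. The yellow punnet and glue bottle were out of view there, but I saw no contact with them.

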